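Knock out the frame pins and nest the lamp shades

TASK

We are packing up the light display. Slide the cover of the pin box open, use the punch (not the fingers) to drive every steel pin out of the white timber block so that it drops into the box, and then slide the cover fully shut over the pins. Nest all the loose lamp shades, mouth down, over the one on the round plywood stand, leave the punch lying with its handle on the rubber mat, and do not disturb the other things on the bench.

Things in the scene. Friction and masses are not known exactly. Their poses are not given: they have to be found in the camera images.
- pin_block: white timber block (190 mm along its x, 70 mm through along y, 110 mm tall) fixed to the bench. Three 18 mm through-holes run along its y, 70 mm above the bench, at x = -55, 0 and +55 mm; some hold a pin. Pins are driven towards +y, into the pin box on its +y face; the punch works from the free -y face. Origin: on the bench under the block's centre
- box_in (a point): centre of the inner floor, 5 mm above the bench, of the wooden pin box joined to the block's +y face: outside 190 mm along the block's x and from y = 35 to 155 mm, walls 5 mm thick and 40 mm tall, side rails up to 52 mm, open at the top but for its sliding cover; its floor and a 45 degree chute under the holes (33 mm high at the block) are slick sheet steel
- cover (a joint): how far the grey pin box cover (178 x 118 x 5 mm, top face 47 mm above the bench) has slid open along the block's +y: 0 = shut, 0.115 m = fully open against its stop; needs about 2 to 3 N and stays where left. Starts shut or up to 25 mm open
- cover_grip (a point): middle of the top of the cover's upright handle bar, 77 mm above the bench; the bar is 90 mm long (block's x), 14 mm thick (block's y) and 30 mm tall, and moves with the cover
- mat: black rubber mat fixed to the bench, 220 mm (x) x 130 mm (y), 3 mm thick. Origin: centre of its underside
- punch: steel drift punch lying on the mat: square handle 90 x 24 x 24 mm along x, then a 10 mm round shank along +x on the handle's centre line, 105 mm long. Origin: centre of the handle's underside; z up; the shank's axis is 12 mm above the underside; its flat tip is at x = +150 mm. About 0.22 kg, balanced in the handle some 13 mm ahead of the origin
- punch_tip (a point): centre of the flat end of the punch's shank
- stand: round plywood stand fixed to the bench, 104 mm across, 10 mm thick. Origin: centre of its underside
- shade_base: dark green lamp shade mouth down on the stand, bottom of the stack: hollow cone 70 mm tall, mouth 84 mm across (78 inside), narrowing to 45 mm, closed by a 5 mm ceiling; on it a solid round cap 34 mm across, 30 mm tall, to grip by; 90 g. Nested over another it sits 35 mm higher, with 2 to 3 mm of play. Origin: centre of the mouth plane; z up.
- pin_a: plain steel pin, 16 mm across, 80 mm long, 110 g, lying level in the block's through-hole (the one at x = -55 mm), its centre 69 mm above the bench, near (-y) end flush with the block, far end standing out 10 mm over the box, so seen from above. Origin: its centre; y axis: its length. A spring shoe grips it: a push of 5 to 12 N moves it; it may hang at the far mouth of the hole until pushed 20 to 30 mm beyond the block. None if absent.
- pin_b: plain steel pin, 16 mm across, 80 mm long, 110 g, lying level in the block's through-hole (the one at x = 0), its centre 69 mm above the bench, near (-y) end flush with the block, far end standing out 10 mm over the box, so seen from above. Origin: its centre; y axis: its length. A spring shoe grips it: a push of 5 to 12 N moves it; it may hang at the far mouth of the hole until pushed 20 to 30 mm beyond the block. None if absent.
- pin_c: plain steel pin, 16 mm across, 80 mm long, 110 g, lying level in the block's through-hole (the one at x = +55 mm), its centre 69 mm above the bench, near (-y) end flush with the block, far end standing out 10 mm over the box, so seen from above. Origin: its centre; y axis: its length. A spring shoe grips it: a push of 5 to 12 N moves it; it may hang at the far mouth of the hole until pushed 20 to 30 mm beyond the block. None if absent.
- shade_a: loose dark green lamp shade standing mouth down on the bench: hollow cone 70 mm tall, mouth 84 mm across (78 inside), narrowing to 45 mm, closed by a 5 mm ceiling; on it a solid round cap 34 mm across, 30 mm tall, to grip by; 90 g. Nested over another it sits 35 mm higher, with 2 to 3 mm of play. Origin: centre of the mouth plane; z up. None if absent.
- shade_b: loose dark green lamp shade standing mouth down on the bench: hollow cone 70 mm tall, mouth 84 mm across (78 inside), narrowing to 45 mm, closed by a 5 mm ceiling; on it a solid round cap 34 mm across, 30 mm tall, to grip by; 90 g. Nested over another it sits 35 mm higher, with 2 to 3 mm of play. Origin: centre of the mouth plane; z up. None if absent.
- shade_c: loose dark green lamp shade standing mouth down on the bench: hollow cone 70 mm tall, mouth 84 mm across (78 inside), narrowing to 45 mm, closed by a 5 mm ceiling; on it a solid round cap 34 mm across, 30 mm tall, to grip by; 90 g. Nested over another it sits 35 mm higher, with 2 to 3 mm of play. Origin: centre of the mouth plane; z up. None if absent.
- tape_roll: black tape roll, 72 mm across, 19 mm tall; a bystander. Origin: underside, about its middle
- pliers: pliers, 135 mm long; a bystander. Origin: underside, about its middle
- box_lid: round white plastic lid, 90 mm across, 12 mm tall; a bystander. Origin: underside, about its middle
- sleeve: black sleeve, 120 mm long, 9 mm thick; a bystander. Origin: underside, about its middle
There are look-alikes about, which are no part of the job. Leave any pink look-alike of the shade_c alone. There is more than one size of the punch; the job needs the largest.

How it is judged (in metres and radians):
On the way, in this order (a step that is already met when the one before it is completed fails the run):
1. the cover is slid open by at least 90 mm (value of joint cover above 0.09 m), for 0.1 s.
2. a pin is being driven by the punch, at least 15 mm through (((contact force between pin_a and punch above 0.3 N and y of pin_a in the frame of pin_block above 0.02 m) or (contact force between pin_b and punch above 0.3 N and y of pin_b in the frame of pin_block above 0.02 m) or (contact force between pin_c and punch above 0.3 N and y of pin_c in the frame of pin_block above 0.02 m))).
3. every pin lies in the box with the cover still open (z of each of pin_a, pin_b, pin_c in the frame of pin_block below 0.034 m and x of pin_a in the frame of pin_block between -0.09 and 0.09 m and y of pin_a in the frame of pin_block between 0.035 and 0.155 m and x of pin_b in the frame of pin_block between -0.09 and 0.09 m and y of pin_b in the frame of pin_block between 0.035 and 0.155 m and x of pin_c in the frame of pin_block between -0.09 and 0.09 m and y of pin_c in the frame of pin_block between 0.035 and 0.155 m and value of joint cover above 0.05 m), for 0.2 s.
4. the cover is slid shut over the pins (z of each of pin_a, pin_b, pin_c in the frame of pin_block below 0.034 m and x of pin_a in the frame of pin_block between -0.09 and 0.09 m and y of pin_a in the frame of pin_block between 0.035 and 0.155 m and x of pin_b in the frame of pin_block between -0.09 and 0.09 m and y of pin_b in the frame of pin_block between 0.035 and 0.155 m and x of pin_c in the frame of pin_block between -0.09 and 0.09 m and y of pin_c in the frame of pin_block between 0.035 and 0.155 m and value of joint cover below 0.006 m), for 0.2 s.
At the end, for the whole second after the job is handed in: all pins in the box below the cover, the cover shut to within 6 mm; every shade upright (tilt below 0.1 rad) and at rest, nested over the base shade within 13 mm of its axis, the base shade on the stand within 15 mm of its centre; the punch at rest with its handle's centre over the mat (all of step 4 and horizontal distance between shade_base and stand below 0.015 m and angle between each of shade_base, shade_a, shade_b, shade_c's own z axis and vertical below 0.1 rad and height (world z) of shade_base below 0.016 m and horizontal distance between each of shade_a, shade_b, shade_c and shade_base below 0.013 m and height (world z) of shade_a between 0.035 and 0.123 m and linear speed of each of shade_a, shade_b, shade_c, punch below 0.03 m/s and height (world z) of shade_b between 0.035 and 0.123 m and height (world z) of shade_c between 0.035 and 0.123 m and x of punch in the frame of mat between -0.11 and 0.11 m and y of punch in the frame of mat between -0.065 and 0.065 m and height (world z) of punch below 0.03 m); the robot touches nothing.
It fails at once if the fingers push or pull a pin that is still in the block ((contact force between pin_a and the fingers above 1 N and y of pin_a in the frame of pin_block below 0.065 m and z of pin_a in the frame of pin_block above 0.05 m) or (contact force between pin_b and the fingers above 1 N and y of pin_b in the frame of pin_block below 0.065 m and z of pin_b in the frame of pin_block above 0.05 m) or (contact force between pin_c and the fingers above 1 N and y of pin_c in the frame of pin_block below 0.065 m and z of pin_c in the frame of pin_block above 0.05 m)).
It fails at once if a bystander is moved by more than 40 mm (distance of any of tape_roll, pliers, box_lid, sleeve from where it was at the start of the episode above 0.04 m).
Of pin_a, pin_b, pin_c only 2 to 3 are there at a start; the rules pass over those that are not, and their reading is None.
Of shade_a, shade_b, shade_c only 2 to 3 are there at a start; the rules pass over those that are not, and their reading is None.
At some moment in a run one of shade_a, shade_b, shade_c, punch may be knocked a few centimetres aside while the robot is not near it.
It also fails if it takes over 208 s, if anything falls off the work surface, if the arm or the gripper's body presses on something with over 40 N, if the wrist force passes 120 N, or if a joint passes its speed limit or range.

ROBOT

A 6-joint arm with a two-finger parallel gripper is mounted at the origin on the work surface. World frame = base frame: x ahead of the robot, y to its left, z up, the work surface at z = 0. Lengths are in m, angles in degrees, forces in N, time in s.
With the tool pointing down it reaches from about 0.325 to 0.85 m from the base axis. Payload 15.5 kg.
Tool frame: the origin (TCP) lies at the centre of the arm's flange, where the gripper is bolted on; the fingertips stand 191 mm ahead of it and the grasp point (between the pads) lies 172 mm ahead of it; x points along the fingers, z is the direction in which the jaws open and shut, and the axes are right-handed (so a half turn about x gives the same grasp; the last joint's range is limited). The gripper opens to 91 mm and grips with 3 to 60 N. Pads are 32 mm wide; open, the fingers measure 118 mm over their backs; the gripper's body (76 mm by 178 mm) begins 60 mm behind the grasp point.
Start: joints at [-5.472, 28.281, 77.091, -0, 74.628, -5.472], TCP at [0.625, 0, 0.405] pointing down, gripper open.
Joint ranges: [-166.48, 166.48], [-47.26, 123.95], [12.59, 153.08], [-70.14, 250.14], [6.76, 159.57], [-176.63, 176.63]. Speed limits (degrees/s): [108.29, 108.29, 147.25, 172.46, 172.46, 172.46].

INTERFACE

Orientations are given as [roll, pitch, yaw] about the fixed x, y, z axes, in that order (R = Rz(yaw) Ry(pitch) Rx(roll)).
In Python, from bench import manip gives the robot as it stands. The module is installed in compiled form; this text tells all that it offers.
- The arm moves only by the tool play_rows, never from a script. Its argument "targets" is a list of rows, each a list of 7 numbers: the shift along the tool's x, y, z in m, then the turn, a rotation vector about the tool's x, y, z in degrees, then the gripper's target within -1 to 1 (shut at 1, half-way at 0, fully open at -1). In form: [[x, y, z, ax, ay, az, gripper], ...]. A call has exactly 10 rows; each row is the pose to reach, as a shift and turn from the pose measured when the call began, along the tool's axes at that moment; what a row does not reach only later rows make up. A row lasts 1/10 s, in which the tool goes at most 50 mm and 8.59 degrees, less where a joint would pass 70% of its speed; a pose out of reach is approached as far as the arm can. A call with a gripper value outside its range is refused whole. The fingers move at their own pace and stop on an object; "grip_force" is the grip in N (left out, the last holds). Time passes only in rows, so rows that repeat a pose let the fingers close, or fill a call up. It gives the time, the measured TCP pose, the force and the opening at its end, in the units of the state.
- manip.read_state(): the state, without advancing time (a new reading comes with each control period).
- manip.capture(name): name is "scene" or "side" or "wrist"; returns a dict with "pixels" (400x640x3 uint8, blue, green, red), "camera_matrix" (3x3 intrinsics, pixels), "camera_from_world" (4x4, takes a point from world to camera coordinates). Camera axes: x right, y up, looking along -z (the intrinsics and any distortion apply to the point x, -y, -z); pixel columns grow to the right and rows downward; lengths in m; the calibration is good to about 2 mm. A picture is of the moment at which its call begins. There is no depth.
- manip.finish_job(): hands the job in, once; it reports no verdict.
The state is a dict: "clock": time; "joints": joint angles; "joint_vel": joint speeds; "effort": joint torques, N m; "tcp_pos": TCP position; "ee_rot": TCP orientation; "ft_force": force on the tool from outside, world axes, zero at the start; "torque": the same for the moment, N m; "gripper_width": finger opening in m.
Only numpy, scipy, OpenCV 4.12 (cv2) and the standard library are available. Lean on these libraries where they do the work, as an engineer would, in place of code of your own. Each camera call takes 0.05 s, during which the arm holds its last target.

## Working session

There is one attempt and no reset: what is moved stays moved. The work goes in short steps, Python scripts to look and compute and a tool call to move; the robot and the scene stay as the last step left them, time stands still between calls to the robot, and variables do not carry over. Pictures are saved under pics/ and viewed, and the job is handed in when it is done.

Besides the shell and the picture viewer there is one more tool, called after "Call:" as name(argument=value, ...), one argument or row to a line, values as JSON. play_rows: Moves the arm, as the interface text tells. Its arguments: {"type":"object","properties":{"targets":{"type":"array"},"grip_force":{"type":"number"}},"required":["targets"]}

```bash
mkdir -p pics; cat > h.py <<'E'
import numpy as np,cv2
from bench import manip
def cap(n,save=None):
    c=manip.capture(n)
    if save: cv2.imwrite('pics/'+save,c['pixels'])
    return c
def proj(c,P):
    P=np.atleast_2d(P); T=np.array(c['camera_from_world']); K=np.array(c['camera_matrix'])
    q=P@T[:3,:3].T+T[:3,3]; q=np.c_[q[:,0],-q[:,1],-q[:,2]]; u=q@K.T
    return u[:,:2]/u[:,2:]
def ray(c,uv):
    T=np.array(c['camera_from_world']); K=np.array(c['camera_matrix'])
    d=np.linalg.inv(K)@np.array([uv[0],uv[1],1.]); d=np.array([d[0],-d[1],-d[2]])
    R=T[:3,:3]; return -R.T@T[:3,3], R.T@d
def onz(c,uv,z):
    o,d=ray(c,uv); return o+d*(z-o[2])/d[2]
E
python3 - <<'E'
from h import *
for n in ('scene','side','wrist'):
    c=cap(n,n+'0.png'); print(n,np.round(ray(c,(320,200))[0],3),[k for k in c])
print(manip.read_state())
E
```

```text
scene [1.32  0.024 0.596] ['pixels', 'camera_matrix', 'camera_from_world']
side [0.48  0.611 0.922] ['pixels', 'camera_matrix', 'camera_from_world']
wrist [0.625 0.072 0.384] ['pixels', 'camera_matrix', 'camera_from_world']
{'clock': 0.15, 'joints': array([-5.47262139e+00,  2.83089489e+01,  7.71172389e+01,  5.61399312e-04,
        7.46298552e+01, -5.47332467e+00]), 'joint_vel': array([-0.03430875, -0.06005512, -0.11729905, -0.04411946, -0.03809385,
        0.00035932]), 'effort': array([ 1.45823004e-03, -8.79202652e+01, -3.82049453e+01,  7.07547739e-02,
        5.02106908e-02, -1.00879424e-04]), 'tcp_pos': array([6.24898977e-01, 4.87685571e-06, 4.04261090e-01]), 'ee_rot': array([173.97342139,  89.94395433, 173.9739756 ]), 'ft_force': array([-0.12227071,  0.24237143, -0.73289096]), 'torque': array([-0.00092294,  0.01117064,  0.03247304]), 'gripper_width': 0.09109974069485788}
```

View pics/scene0.png

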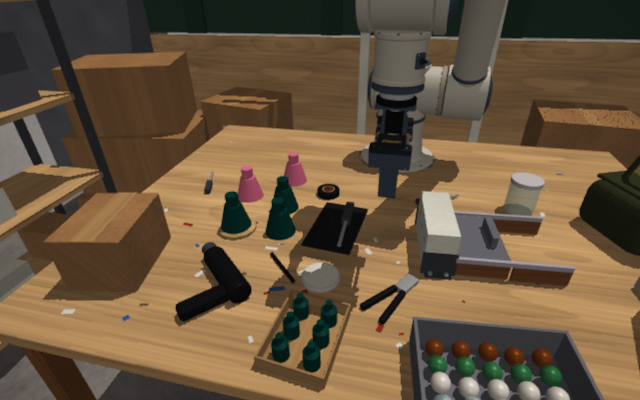

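View pics/side0.png

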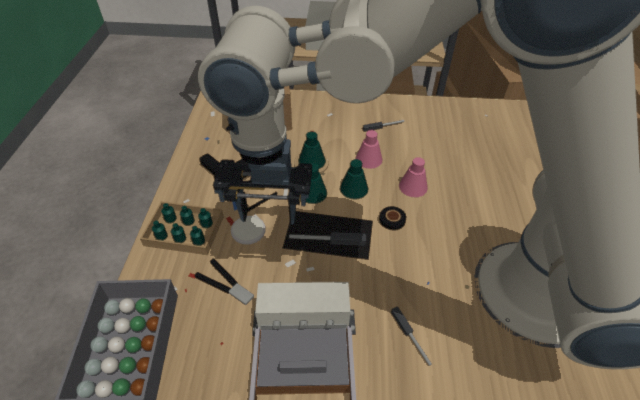

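View pics/wrist0.png

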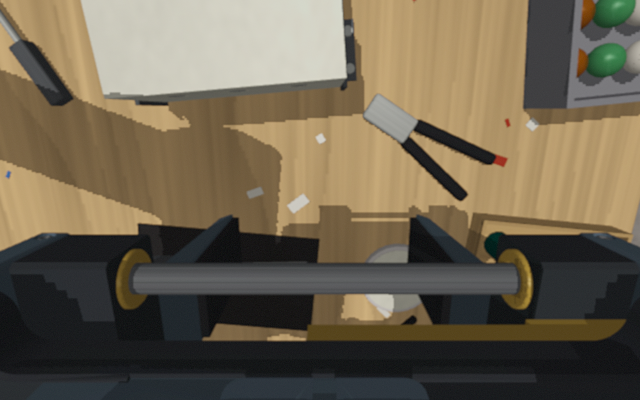

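```bash
python3 - <<'E'
import cv2
a=cv2.imread('pics/scene0.png');b=cv2.imread('pics/side0.png')
cv2.imwrite('pics/c1.png',cv2.resize(a[150:300,400:600],None,fx=4,fy=4,interpolation=2))
cv2.imwrite('pics/c2.png',cv2.resize(b[260:400,230:430],None,fx=4,fy=4,interpolation=2))
cv2.imwrite('pics/c3.png',cv2.resize(b[110:260,210:410],None,fx=4,fy=4,interpolation=2))
cv2.imwrite('pics/c4.png',cv2.resize(a[140:290,200:400],None,fx=4,fy=4,interpolation=2))
E
```

```text
(no output)
```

View pics/c1.png

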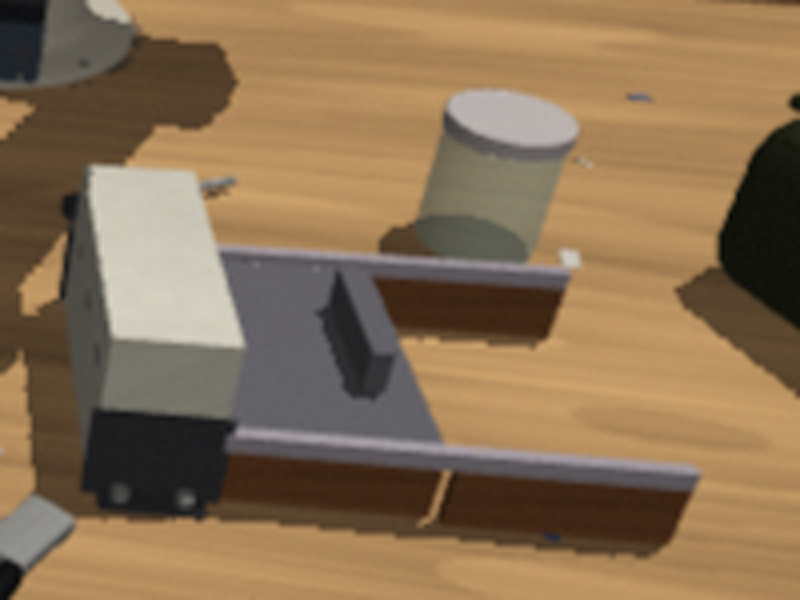

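View pics/c2.png

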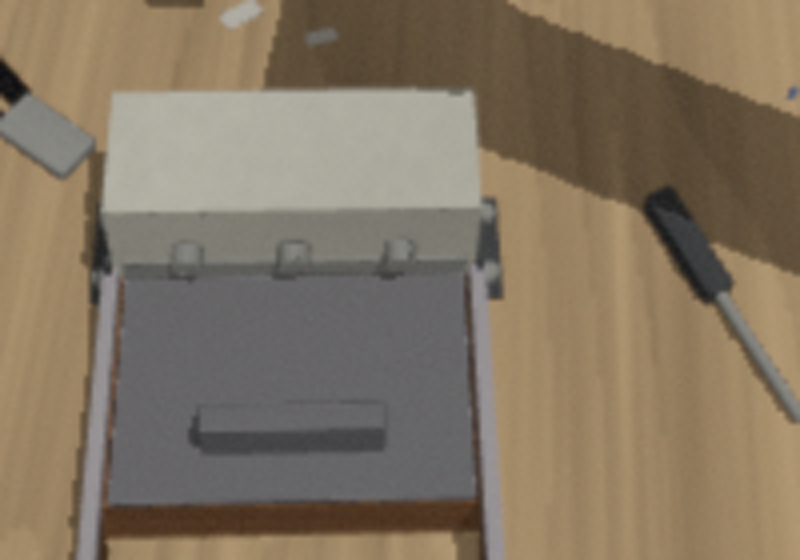

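View pics/c3.png

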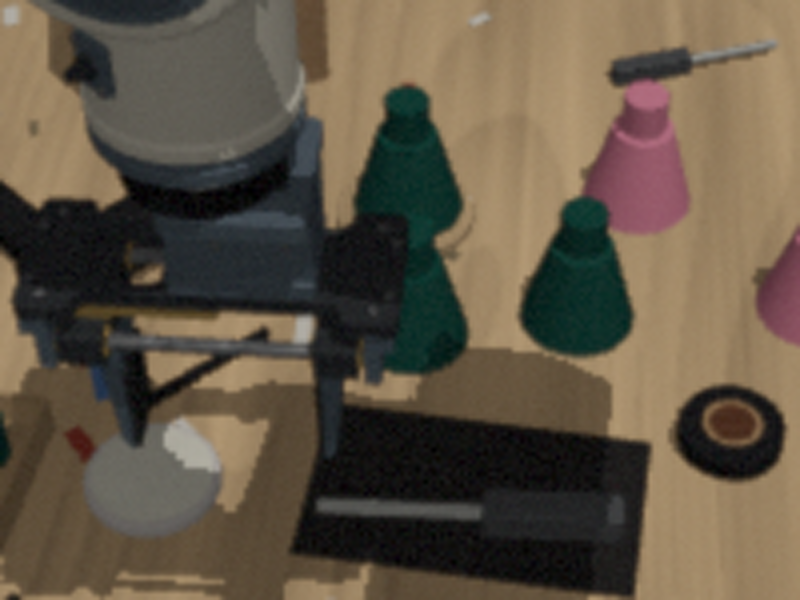

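View pics/c4.png

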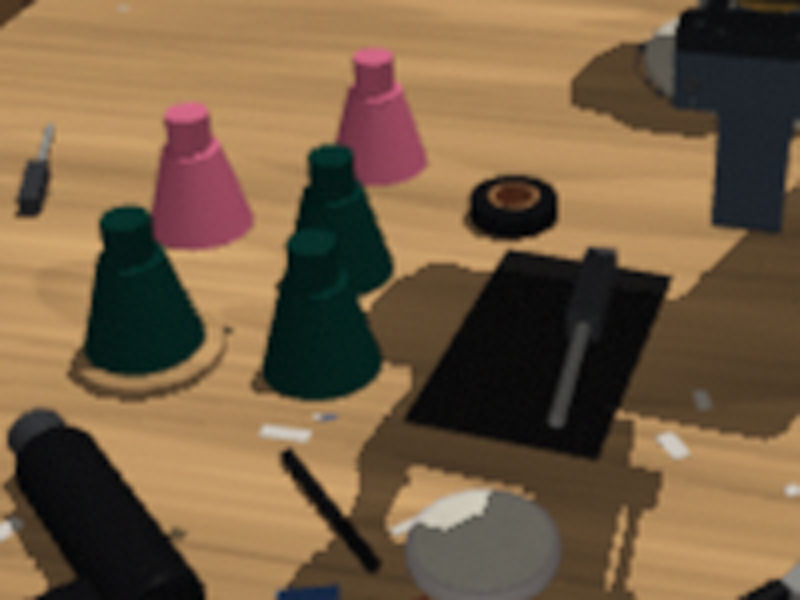

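```bash
python3 - <<'E'
from h import *
c=cap('side','side1.png'); s=cap('scene','scene1.png')
f=lambda x,y:(230+x/4,260+y/4)
g=lambda x,y:(210+x/4,110+y/4)
k=lambda x,y:(200+x/4,140+y/4)
q=lambda x,y:(400+x/4,150+y/4)
def P(t,c,uv,z): print(t,np.round(onz(c,uv,z),4))
for u in [(112,92),(473,90),(480,208),(105,213)]: P('blk side',c,f(*u),.11)
for u in [(90,166),(195,172),(244,345),(104,342)]: P('blk scene',s,q(*u),.11)
for u in [(200,404),(385,401),(385,430),(200,433)]: P('bar',c,f(*u),.077)
for u in [(186,243),(295,241),(402,238)]: P('pin',c,f(*u),.077)
for u in [(318,505),(483,510),(625,512),(610,497),(483,493),(485,540),(624,535)]: P('punch side',c,g(*u),.015)
for u in [(558,420),(585,325),(600,252),(585,250),(615,252)]: P('punch scene',s,k(*u),.015)
for u in [(650,443),(330,405),(292,552),(632,597)]: P('mat side',c,g(*u),.003)
for u in [(512,252),(670,278),(598,460),(408,420)]: P('mat scene',s,k(*u),.003)
for u in [(408,97),(585,212)]: P('cap side',c,g(*u),.10)
for u in [(331,158),(314,245)]: P('cap scene',s,k(*u),.10)
P('base scene',s,k(128,222),.11);P('base side',c,g(408,97),.11)
E
```

```text
blk side [0.6413 0.0976 0.11  ]
blk side [0.4523 0.0836 0.11  ]
blk side [0.4471 0.1527 0.11  ]
blk side [0.6335 0.1678 0.11  ]
blk scene [0.456  0.0863 0.11  ]
blk scene [0.4501 0.1525 0.11  ]
blk scene [0.6356 0.1671 0.11  ]
blk scene [0.6487 0.0935 0.11  ]
bar [0.5777 0.2481 0.077 ]
bar [0.4891 0.2409 0.077 ]
bar [0.4883 0.2551 0.077 ]
bar [0.5759 0.2622 0.077 ]
pin [0.5957 0.1641 0.077 ]
pin [0.5401 0.1593 0.077 ]
pin [0.4854 0.154  0.077 ]
punch side [ 0.6025 -0.1066  0.015 ]
punch side [ 0.4972 -0.1099  0.015 ]
punch side [ 0.4066 -0.1145  0.015 ]
punch side [ 0.4162 -0.1262  0.015 ]
punch side [ 0.4979 -0.1238  0.015 ]
punch side [ 0.4947 -0.0859  0.015 ]
punch side [ 0.4073 -0.096   0.015 ]
punch scene [ 0.6036 -0.1054  0.015 ]
punch scene [ 0.497  -0.1067  0.015 ]
punch scene [ 0.4008 -0.1121  0.015 ]
punch scene [ 0.4004 -0.1235  0.015 ]
punch scene [ 0.3985 -0.1011  0.015 ]
mat side [ 0.3888 -0.1842  0.003 ]
mat side [ 0.6058 -0.2029  0.003 ]
mat side [ 0.6163 -0.0772  0.003 ]
mat side [ 0.4014 -0.057   0.003 ]
mat scene [ 0.3957 -0.1805  0.003 ]
mat scene [ 0.407  -0.0583  0.003 ]
mat scene [ 0.6224 -0.0764  0.003 ]
mat scene [ 0.6093 -0.2027  0.003 ]
cap side [ 0.5689 -0.4165  0.1   ]
cap side [ 0.44   -0.3029  0.1   ]
cap scene [ 0.4499 -0.3007  0.1   ]
cap scene [ 0.565  -0.2741  0.1   ]
base scene [ 0.5782 -0.3965  0.11  ]
base side [ 0.5678 -0.404   0.11  ]
```

```bash
cat >> h.py <<'E'
from scipy.spatial.transform import Rotation as Ro
def state(): 
    s=manip.read_state(); R=Ro.from_euler('xyz',s['ee_rot'],degrees=True); return s,R
def go(gp,jawdeg,tilt=None):
    """gp: desired grasp point world; jawdeg: desired direction of jaw axis (tool z) in world xy, mod 180 nearest unless given full; prints shift, rotvec"""
    s,R=state(); 
    x=np.array([0,0,-1.]); a=np.radians(jawdeg); z=np.array([np.cos(a),np.sin(a),0]); y=np.cross(z,x)
    Rd=Ro.from_matrix(np.c_[x,y,z]); t=np.array(gp)-0.172*x
    d=R.inv().apply(t-s['tcp_pos']); rv=(R.inv()*Rd).as_rotvec(degrees=True)
    print('shift',np.round(d,4),'rot',np.round(rv,2),'j6',round(s['joints'][5],1),'clk',s['clock'])
def show():
    s,R=state(); M=R.as_matrix(); 
    print('grasp',np.round(s['tcp_pos']+.172*M[:,0],4),'jaw',round(np.degrees(np.arctan2(M[1,2],M[0,2])),2),'x',np.round(M[:,0],3),'F',np.round(s['ft_force'],1),'w',round(s['gripper_width'],4),'j',np.round(s['joints'],0),'clk',round(s['clock'],2))
E
python3 - <<'E'
from h import *
show(); print(state()[1].as_matrix().round(3))
go([.533,.2516,.15],94.3);go([.533,.2516,.15],-85.7)
E
```

```text
grasp [0.6248 0.     0.2324] jaw 0.0 x [-0.001  0.    -1.   ] F [-0.1 -0.3 -0.3] w 0.0911 j [-5. 28. 77. -0. 75. -5.] clk 0.25
[[-0.001 -0.     1.   ]
 [ 0.     1.     0.   ]
 [-1.     0.    -0.001]]
shift [ 0.0825  0.2516 -0.0919] rot [-9.43e+01 -2.00e-02 -3.00e-02] j6 -5.5 clk 0.25
shift [ 0.0825  0.2516 -0.0919] rot [ 8.57e+01 -3.00e-02  2.00e-02] j6 -5.5 clk 0.25
```

Call:
play_rows(
  targets=[
    [0.0825, 0.2516, -0.0919, 85.7, 0, 0, -1],
    [0.0825, 0.2516, -0.0919, 85.7, 0, 0, -1],
    [0.0825, 0.2516, -0.0919, 85.7, 0, 0, -1],
    [0.0825, 0.2516, -0.0919, 85.7, 0, 0, -1],
    [0.0825, 0.2516, -0.0919, 85.7, 0, 0, -1],
    [0.0825, 0.2516, -0.0919, 85.7, 0, 0, -1],
    [0.0825, 0.2516, -0.0919, 85.7, 0, 0, -1],
    [0.0825, 0.2516, -0.0919, 85.7, 0, 0, -1],
    [0.0825, 0.2516, -0.0919, 85.7, 0, 0, -1],
    [0.0825, 0.2516, -0.0919, 85.7, 0, 0, -1],
  ],
)

```text
clock: 1.25
tcp_pos: [0.5329, 0.2518, 0.3219]
ee_rot: [-95.6, 90.0, -178.2]
ft_force: [0.7, -0.4, 0.6]
gripper_width: 0.0915
```

```bash
python3 - <<'E'
from h import *
show(); go([.533,.2516,.0705],-85.7); cap('side','side2.png'); cap('wrist','w2.png')
E
```

```text
grasp [0.5328 0.2518 0.1499] jaw -82.56 x [-0.001 -0.    -1.   ] F [ 0.7 -0.4  0.6] w 0.0915 j [ 19.  31.  88.   0.  62. 102.] clk 1.25
shift [0.0794 0.0001 0.0002] rot [ 3.14 -0.    0.04] j6 102.0 clk 1.25
```

View pics/w2.png

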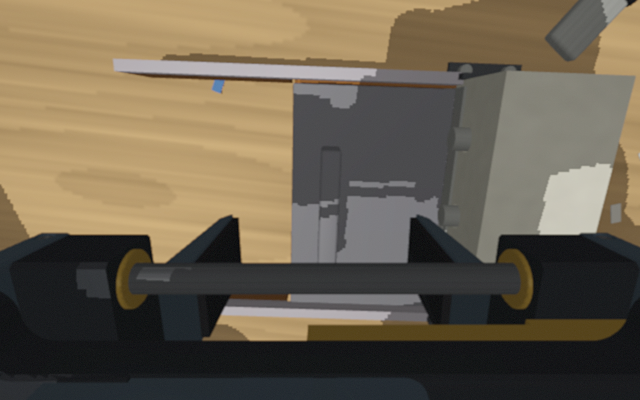

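View pics/side2.png

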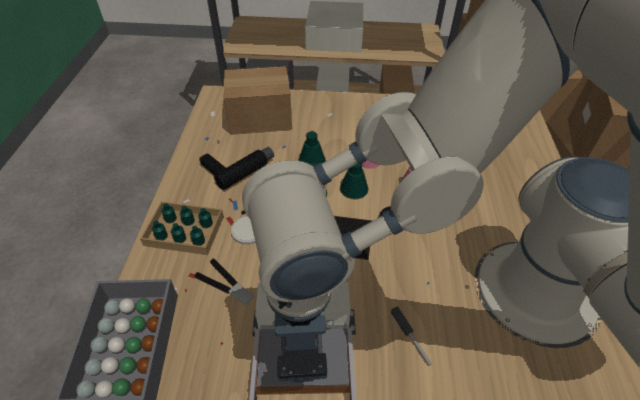

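Call:
play_rows(
  targets=[
    [0.02, 0, 0, 3.1, 0, 0, -1],
    [0.04, 0, 0, 3.1, 0, 0, -1],
    [0.06, 0, 0, 3.1, 0, 0, -1],
    [0.07, 0, 0, 3.1, 0, 0, -1],
    [0.079, 0, 0, 3.1, 0, 0, -1],
    [0.079, 0, 0, 3.1, 0, 0, 1],
    [0.079, 0, 0, 3.1, 0, 0, 1],
    [0.079, 0, 0, 3.1, 0, 0, 1],
    [0.079, 0, 0, 3.1, 0, 0, 1],
    [0.079, 0, 0, 3.1, 0, 0, 1],
  ],
  grip_force=25,
)

```text
clock: 2.35
tcp_pos: [0.533, 0.2517, 0.2434]
ee_rot: [169.7, 90.0, 84.2]
ft_force: [0.0, -0.2, 0.3]
gripper_width: 0.0538
```

```bash
python3 - <<'E'
from h import *
show()
E
```

```text
grasp [0.533  0.2518 0.0714] jaw -85.48 x [ 0.  0. -1.] F [ 0.  -0.2  0.3] w 0.0538 j [ 19.  37.  91.   0.  52. 105.] clk 2.35
```

Call:
play_rows(
  targets=[
    [0, 0, 0, 0, 0, 0, 1],
    [0, 0, 0, 0, 0, 0, 1],
    [0, 0, 0, 0, 0, 0, 1],
    [0, 0, 0, 0, 0, 0, 1],
    [0, 0, 0, 0, 0, 0, 1],
    [0, 0, 0, 0, 0, 0, 1],
    [0, 0, 0, 0, 0, 0, 1],
    [0, 0, 0, 0, 0, 0, 1],
    [0, 0, 0, 0, 0, 0, 1],
    [0, 0, 0, 0, 0, 0, 1],
  ],
)

```text
clock: 3.35
tcp_pos: [0.533, 0.2517, 0.2434]
ee_rot: [170.3, 90.0, 84.8]
ft_force: [1.3, -2.7, 0.1]
gripper_width: 0.0139
```

Call:
play_rows(
  targets=[
    [0, 0, -0.01, 0, 0, 0, 1],
    [0, 0, -0.02, 0, 0, 0, 1],
    [0, 0, -0.03, 0, 0, 0, 1],
    [0, 0, -0.04, 0, 0, 0, 1],
    [0, 0, -0.05, 0, 0, 0, 1],
    [0, 0, -0.06, 0, 0, 0, 1],
    [0, 0, -0.07, 0, 0, 0, 1],
    [0, 0, -0.08, 0, 0, 0, 1],
    [0, 0, -0.09, 0, 0, 0, 1],
    [0, 0, -0.095, 0, 0, 0, 1],
  ],
)

```text
clock: 4.35
tcp_pos: [0.5252, 0.3474, 0.2434]
ee_rot: [-118.8, 90.0, 155.7]
ft_force: [-4.4, -2.6, 5.3]
gripper_width: 0.0139
```

```bash
python3 - <<'E'
from h import *
show(); cap('side','side3.png'); cap('scene','scene3.png')
E
```

```text
grasp [0.5251 0.3474 0.0714] jaw -85.45 x [-0.  0. -1.] F [-4.4 -2.6  5.3] w 0.0139 j [ 28.  39.  85.   0.  56. 113.] clk 4.35
```

View pics/scene3.png

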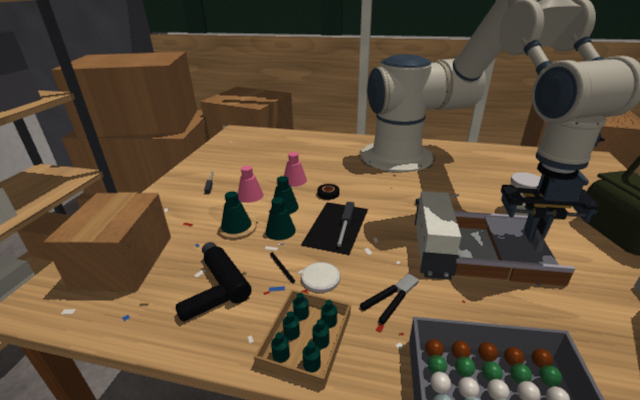

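View pics/side3.png

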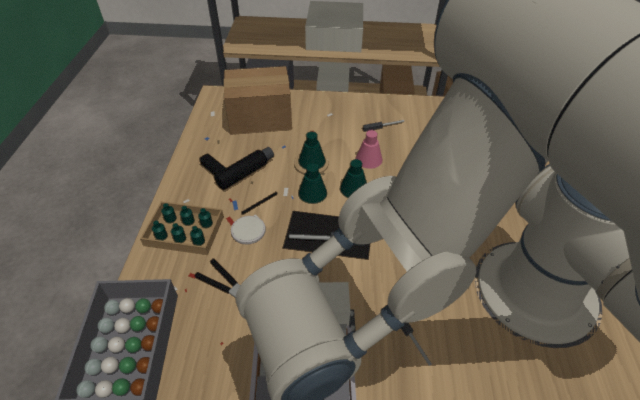

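Call:
play_rows(
  targets=[
    [0, 0, -0.003, 0, 0, 0, 1],
    [0, 0, -0.006, 0, 0, 0, 1],
    [0, 0, -0.009, 0, 0, 0, 1],
    [0, 0, -0.012, 0, 0, 0, 1],
    [0, 0, -0.012, 0, 0, 0, 1],
    [0, 0, -0.012, 0, 0, 0, 1],
    [0, 0, -0.012, 0, 0, 0, 1],
    [0, 0, -0.012, 0, 0, 0, 1],
    [0, 0, -0.012, 0, 0, 0, 1],
    [0, 0, -0.012, 0, 0, 0, 1],
  ],
)

```text
clock: 5.45
tcp_pos: [0.5242, 0.3594, 0.2434]
ee_rot: [-162.8, 89.9, 111.7]
ft_force: [-5.0, 1.5, 2.6]
gripper_width: 0.0139
```

Call:
play_rows(
  targets=[
    [0, 0, -0.002, 0, 0, 0, 1],
    [0, 0, -0.004, 0, 0, 0, 1],
    [0, 0, -0.006, 0, 0, 0, 1],
    [0, 0, -0.006, 0, 0, 0, 1],
    [0, 0, -0.006, 0, 0, 0, 1],
    [0, 0, -0.006, 0, 0, 0, -1],
    [0, 0, -0.006, 0, 0, 0, -1],
    [0, 0, -0.006, 0, 0, 0, -1],
    [0, 0, -0.006, 0, 0, 0, -1],
    [0, 0, -0.006, 0, 0, 0, -1],
  ],
)

```text
clock: 6.45
tcp_pos: [0.5238, 0.3656, 0.2434]
ee_rot: [-180.0, 89.9, 94.6]
ft_force: [0.5, 0.1, 0.7]
gripper_width: 0.0509
```

```bash
python3 - <<'E'
from h import *
show(); go([.5242,.3650,.2],-85.7)
E
```

```text
grasp [0.5238 0.3658 0.0714] jaw -85.45 x [-0.     0.001 -1.   ] F [0.5 0.1 0.7] w 0.0509 j [ 30.  40.  84.   0.  56. 115.] clk 6.45
shift [-0.1286  0.0004  0.0004] rot [ 0.25 -0.08  0.  ] j6 114.9 clk 6.45
```

Call:
play_rows(
  targets=[
    [-0.04, 0, 0, 0, 0, 0, -1],
    [-0.085, 0, 0, 0, 0, 0, -1],
    [-0.13, 0, 0, 0, 0, 0, -1],
    [-0.13, 0, 0, 0, 0, 0, -1],
    [-0.13, 0.05, 0.1, 0, 0, 0, -1],
    [-0.13, 0.05, 0.15, 0, 0, 0, -1],
    [-0.13, 0.05, 0.2, 0, 0, 0, -1],
    [-0.13, 0.05, 0.25, 0, 0, 0, -1],
    [-0.13, 0.05, 0.3, 0, 0, 0, -1],
    [-0.13, 0.05, 0.35, 0, 0, 0, -1],
  ],
)

```text
clock: 7.45
tcp_pos: [0.5956, 0.0758, 0.3728]
ee_rot: [179.3, 89.9, 93.8]
ft_force: [0.8, 0.3, -0.3]
gripper_width: 0.0911
```

```bash
python3 - <<'E'
from h import *
show(); go([.452,-.109,.15],-88.3); cap('scene','scene4.png'); cap('side','side4.png')
E
```

```text
grasp [0.5956 0.0761 0.2008] jaw -85.44 x [-0.     0.001 -1.   ] F [ 0.8  0.3 -0.3] w 0.0911 j [ 2. 28. 83.  0. 69. 87.] clk 7.45
shift [ 0.0506 -0.1578  0.1729] rot [ 2.86 -0.08  0.  ] j6 86.9 clk 7.45
```

View pics/scene4.png

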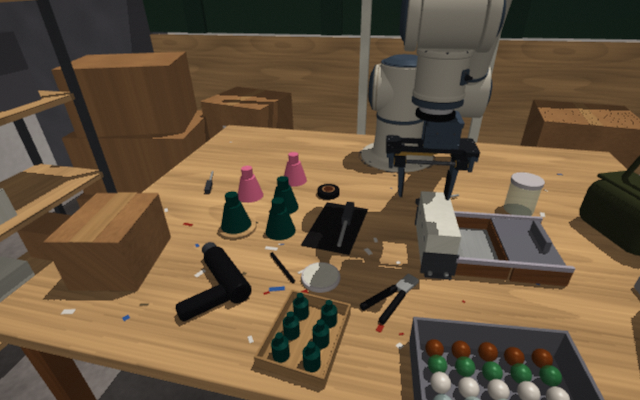

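View pics/side4.png

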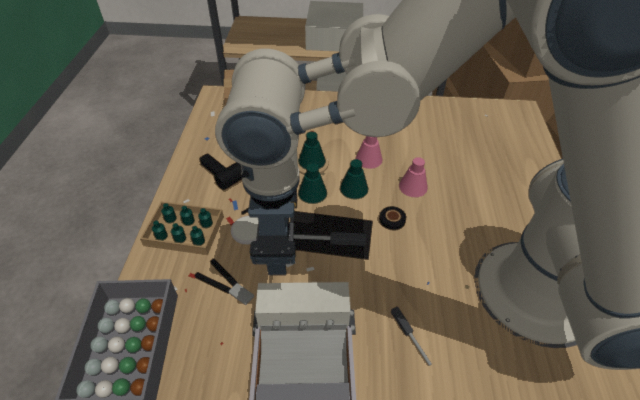

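Call:
play_rows(
  targets=[
    [0, -0.03, 0.04, 2.9, 0, 0, -1],
    [0, -0.07, 0.08, 2.9, 0, 0, -1],
    [0, -0.11, 0.12, 2.9, 0, 0, -1],
    [0.02, -0.15, 0.16, 2.9, 0, 0, -1],
    [0.035, -0.158, 0.173, 2.9, 0, 0, -1],
    [0.05, -0.158, 0.173, 2.9, 0, 0, -1],
    [0.05, -0.158, 0.173, 2.9, 0, 0, -1],
    [0.05, -0.158, 0.173, 2.9, 0, 0, -1],
    [0.05, -0.158, 0.173, 2.9, 0, 0, -1],
    [0.05, -0.158, 0.173, 2.9, 0, 0, -1],
  ],
)

```text
clock: 8.55
tcp_pos: [0.4521, -0.1112, 0.3234]
ee_rot: [69.4, 89.9, -19.2]
ft_force: [-0.1, -0.4, -0.2]
gripper_width: 0.091
```

```bash
python3 - <<'E'
from h import *
show(); go([.452,-.109,.027],-88.3); c=cap('wrist','w5.png'); print(proj(c,[[.452,-.109,.027],[.602,-.105,.015]]))
c=cap('side','side5.png');cv2.imwrite('pics/c5.png',cv2.resize(c['pixels'][150:280,220:400],None,fx=4,fy=4))
E
```

```text
grasp [ 0.4523 -0.1113  0.1514] jaw -88.55 x [ 0.001 -0.    -1.   ] F [-0.1 -0.4 -0.2] w 0.091 j [-21.  22. 105.   0.  53.  67.] clk 8.55
shift [ 1.244e-01 -1.000e-04 -2.300e-03] rot [-0.25  0.03 -0.07] j6 67.4 clk 8.55
[[321.34088076 197.63192289]
 [321.01030765   5.4831533 ]]
```

View pics/w5.png

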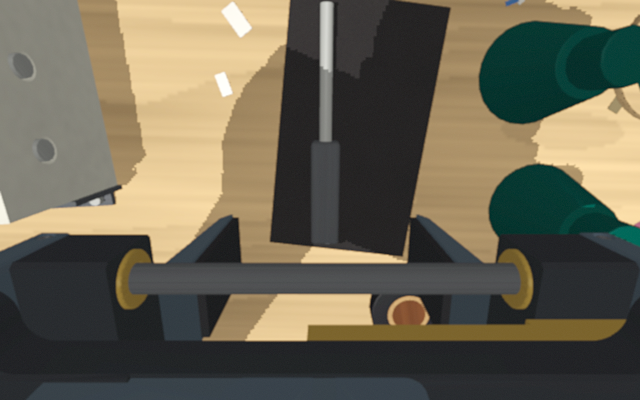

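View pics/c5.png

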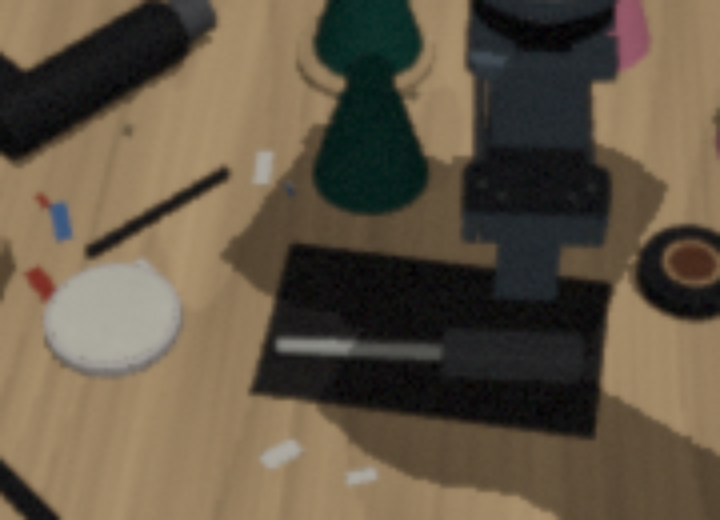

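```bash
python3 - <<'E'
from h import *
c=cap('wrist')
for u,z in [((312.5,142),.027),((339.5,142),.027),((311,242),.027),((338,244),.027),((327,2),.015),((326,141),.015)]: print(onz(c,u,z).round(4))
E
```

```text
[ 0.4983 -0.1008  0.027 ]
[ 0.4989 -0.1227  0.027 ]
[ 0.4112 -0.101   0.027 ]
[ 0.4099 -0.1248  0.027 ]
[ 0.6041 -0.1097  0.015 ]
[ 0.4984 -0.1118  0.015 ]
```

Call:
play_rows(
  targets=[
    [0.03, 0, 0, 0, 0, 0, -1],
    [0.06, 0, 0, 0, 0, 0, -1],
    [0.09, 0, 0, 0, 0, 0, -1],
    [0.11, 0, 0, 0, 0, 0, -1],
    [0.12, 0, 0, 0, 0, 0, -1],
    [0.1245, 0, 0, 0, 0, 0, -1],
    [0.1245, 0, 0, 0, 0, 0, 1],
    [0.1245, 0, 0, 0, 0, 0, 1],
    [0.1245, 0, 0, 0, 0, 0, 1],
    [0.1245, 0, 0, 0, 0, 0, 1],
  ],
  grip_force=60,
)

```text
clock: 9.7
tcp_pos: [0.452, -0.1115, 0.1992]
ee_rot: [67.3, 89.9, -21.2]
ft_force: [-0.4, 0.3, 0.2]
gripper_width: 0.0621
```

Call:
play_rows(
  targets=[
    [0, 0, 0, 0, 0, 0, 1],
    [0, 0, 0, 0, 0, 0, 1],
    [0, 0, 0, 0, 0, 0, 1],
    [0, 0, 0, 0, 0, 0, 1],
    [0, 0, 0, 0, 0, 0, 1],
    [0, 0, 0, 0, 0, 0, 1],
    [0, 0, 0, 0, 0, 0, 1],
    [0, 0, 0, 0, 0, 0, 1],
    [0, 0, 0, 0, 0, 0, 1],
    [0, 0, 0, 0, 0, 0, 1],
  ],
)

```text
clock: 10.7
tcp_pos: [0.452, -0.1115, 0.1992]
ee_rot: [67.4, 89.9, -21.1]
ft_force: [-0.1, -0.4, -0.2]
gripper_width: 0.0237
```

```bash
python3 - <<'E'
from h import *
show(); go([.452,-.109,.1],1.5)
E
```

```text
grasp [ 0.4523 -0.1116  0.0272] jaw -88.57 x [ 0.002 -0.001 -1.   ] F [-0.1 -0.4 -0.2] w 0.0237 j [-21.  35. 111.   0.  34.  67.] clk 10.7
shift [-0.0728  0.0002 -0.0025] rot [-9.007e+01  1.100e-01 -4.000e-02] j6 67.4 clk 10.7
```

Call:
play_rows(
  targets=[
    [-0.01, 0, 0, 0, 0, 0, 1],
    [-0.03, 0, 0, 0, 0, 0, 1],
    [-0.05, 0, 0, 0, 0, 0, 1],
    [-0.07, 0, 0, 0, 0, 0, 1],
    [-0.09, 0, 0, 0, 0, 0, 1],
    [-0.1, 0, 0, 0, 0, 0, 1],
    [-0.1, 0, 0, 0, 0, 0, 1],
    [-0.1, 0, 0, 0, 0, 0, 1],
    [-0.1, 0, 0, 0, 0, 0, 1],
    [-0.1, 0, 0, 0, 0, 0, 1],
  ],
)

```text
clock: 11.7
tcp_pos: [0.4516, -0.1114, 0.2985]
ee_rot: [68.5, 90.0, -20.1]
ft_force: [-0.5, -0.7, -2.4]
gripper_width: 0.0239
```

```bash
python3 - <<'E'
from h import *
show(); c=cap('wrist','w6.png'); c=cap('scene');cv2.imwrite('pics/c6.png',cv2.resize(c['pixels'][110:290,290:490],None,fx=4,fy=4)); cap('side','side6.png')
E
```

```text
grasp [ 0.4517 -0.1114  0.1265] jaw -88.58 x [ 0. -0. -1.] F [-0.5 -0.7 -2.4] w 0.0239 j [-21.  24. 106.   0.  49.  67.] clk 11.7
```

View pics/w6.png

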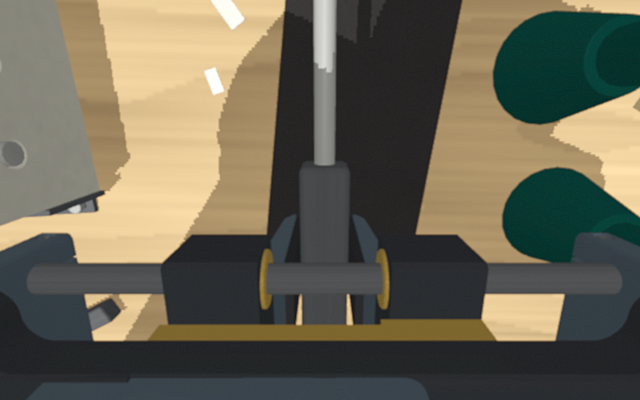

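View pics/c6.png

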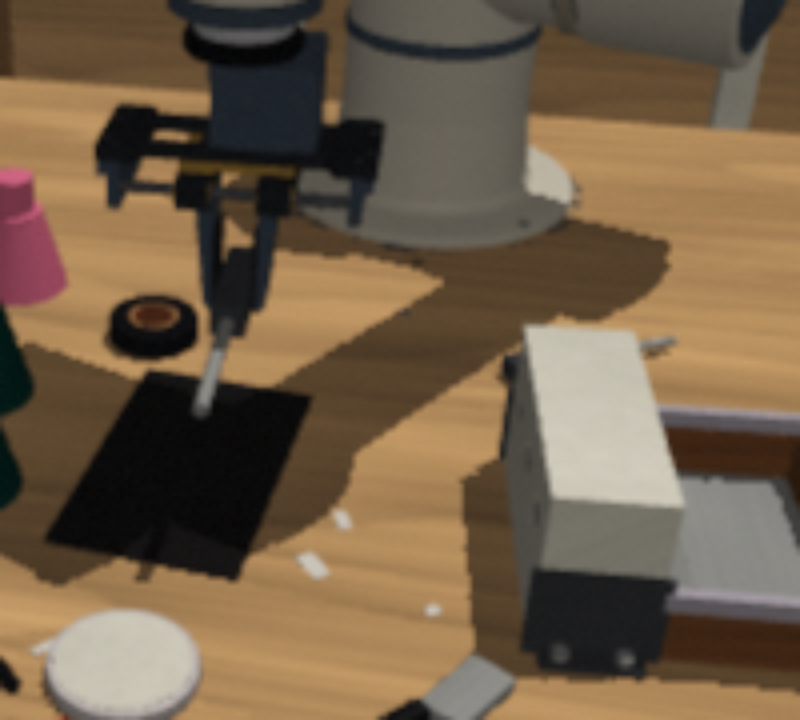

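View pics/side6.png

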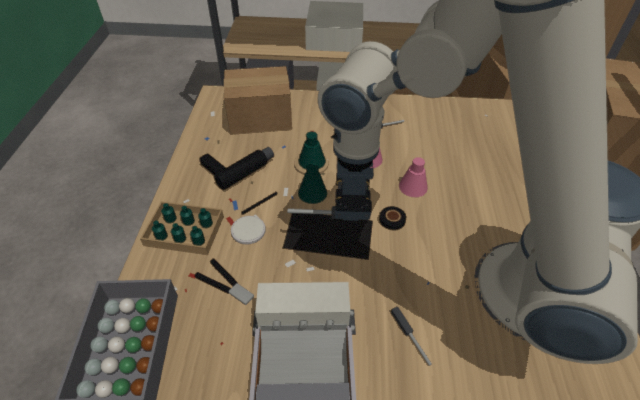

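```bash
cat >> h.py <<'E'
def tri(L):
    A=np.zeros((3,3));b=np.zeros(3)
    for c,uv in L:
        o,d=ray(c,uv); d=d/np.linalg.norm(d); M=np.eye(3)-np.outer(d,d); A+=M;b+=M@o
    p=np.linalg.solve(A,b); return p,[proj(c,p)[0].round(1) for c,_ in L]
E
python3 - <<'E'
from h import *
a=cap('scene');b=cap('side')
cv2.imwrite('pics/c7.png',np.hstack([cv2.resize(a['pixels'][180:230,320:370],None,fx=8,fy=8,interpolation=0),cv2.resize(b['pixels'][190:240,275:325],None,fx=8,fy=8,interpolation=0)]))
print(tri([(a,(340,213)),(b,(290,211))])); print(proj(a,[.604,-.108,.1145]),proj(b,[.604,-.108,.1145]))
E
```

```text
(array([ 0.59763948, -0.10746709,  0.10910547]), [array([339.6, 212.5]), array([289.8, 211.6])])
[[338.90355314 212.0748867 ]] [[287.07435991 209.76923878]]
```

View pics/c7.png

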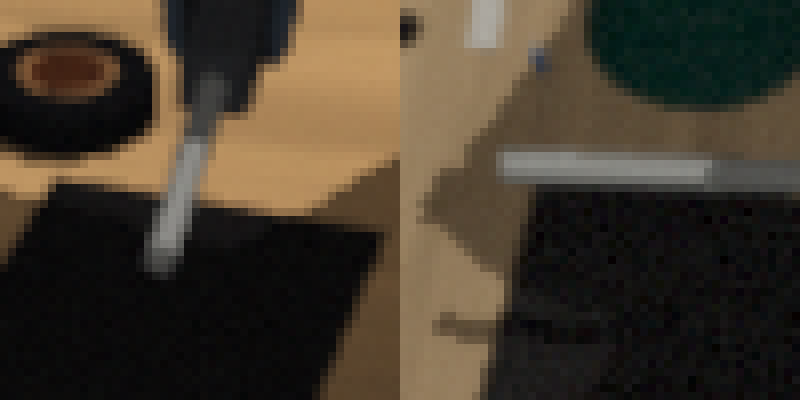

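```bash
python3 - <<'E'
from h import *
a=cap('scene');b=cap('side')
print(tri([(a,(339.9,212.2)),(b,(287.0,210.7))]))
E
```

```text
(array([ 0.60383782, -0.10549063,  0.11422175]), [array([340. , 212.3]), array([287. , 210.6])])
```

```bash
cat >> h.py <<'E'
BC=np.array([.5455,.125]);BY=4.3
def blk(x,y):
    a=np.radians(BY); return BC+np.array([np.cos(a)*x-np.sin(a)*y,np.sin(a)*x+np.cos(a)*y])
def punchto(hx,tipy,gz=.082,L=.152,jaw=4.3):
    p=blk(hx,tipy-L); go([p[0],p[1],gz],jaw)
E
python3 - <<'E'
from h import *
punchto(-.055,-.06,.1)
E
```

```text
shift [ 0.0272  0.0552 -0.0196] rot [-9.287e+01  9.000e-02 -4.000e-02] j6 67.4 clk 12.05
```

Call:
play_rows(
  targets=[
    [0, 0.01, -0.01, -8.5, 0, 0, 1],
    [0, 0.02, -0.02, -17, 0, 0, 1],
    [0, 0.03, -0.02, -25.5, 0, 0, 1],
    [0, 0.04, -0.02, -34, 0, 0, 1],
    [0, 0.055, -0.02, -42.5, 0, 0, 1],
    [0, 0.055, -0.02, -51, 0, 0, 1],
    [0, 0.055, -0.02, -59.5, 0, 0, 1],
    [0, 0.055, -0.02, -68, 0, 0, 1],
    [0, 0.055, -0.02, -76.5, 0, 0, 1],
    [0, 0.055, -0.02, -85, 0, 0, 1],
  ],
)

```text
clock: 13.05
tcp_pos: [0.5063, -0.0901, 0.2992]
ee_rot: [-18.7, 89.9, -21.9]
ft_force: [-0.0, 0.5, -2.6]
gripper_width: 0.0236
```

```bash
python3 - <<'E'
from h import *
show();punchto(-.055,-.06,.082)
E
```

```text
grasp [ 0.5066 -0.0902  0.1272] jaw -3.22 x [ 0.002 -0.001 -1.   ] F [-0.   0.5 -2.6] w 0.0236 j [-17.  27. 100.  -0.  53. -14.] clk 13.05
shift [ 0.0452 -0.0004  0.0002] rot [-7.52  0.09  0.04] j6 -13.5 clk 13.05
```

Call:
play_rows(
  targets=[
    [0.01, 0, 0, -4, 0, 0, 1],
    [0.02, 0, 0, -7.5, 0, 0, 1],
    [0.03, 0, 0, -7.5, 0.1, 0, 1],
    [0.045, 0, 0, -7.5, 0.1, 0, 1],
    [0.045, 0, 0, -7.5, 0.1, 0, 1],
    [0.045, 0, 0, -7.5, 0.1, 0, 1],
    [0.045, 0, 0, -7.5, 0.1, 0, 1],
    [0.045, 0, 0, -7.5, 0.1, 0, 1],
    [0.045, 0, 0, -7.5, 0.1, 0, 1],
    [0.045, 0, 0, -7.5, 0.1, 0, 1],
  ],
)

```text
clock: 14.05
tcp_pos: [0.5064, -0.0901, 0.2544]
ee_rot: [-82.4, 90.0, -78.1]
ft_force: [-0.3, -0.1, -1.9]
gripper_width: 0.0236
```

```bash
python3 - <<'E'
from h import *
show();punchto(-.055,-.06,.082)
c=cap('wrist','w8.png'); 
import pickle; s=cap('scene','scene8.png'); d=cap('side','side8.png'); pickle.dump((c,s,d),open('s8.pkl','wb'))
cv2.imwrite('pics/c8.png',cv2.resize(s['pixels'][170:290,330:480],None,fx=5,fy=5))
print([proj(c,[*blk(x,-.035),.07]).round(1) for x in(-.055,0,.055)])
E
```

```text
grasp [ 0.5064 -0.0902  0.0824] jaw 4.27 x [ 0.    -0.001 -1.   ] F [-0.3 -0.1 -1.9] w 0.0236 j [-17.  31. 102.  -0.  47. -21.] clk 14.05
shift [ 0.0004 -0.0004  0.0001] rot [-0.03  0.01  0.04] j6 -21.0 clk 14.05
[array([[ 322.8, -167.2]]), array([[ 462.8, -167.1]]), array([[ 602.9, -166.9]])]
```

View pics/w8.png

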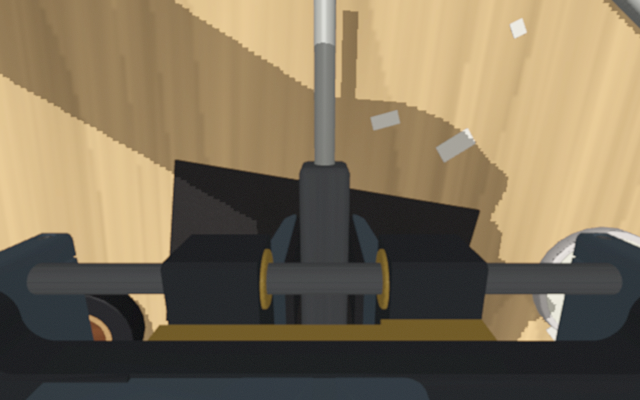

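View pics/c8.png

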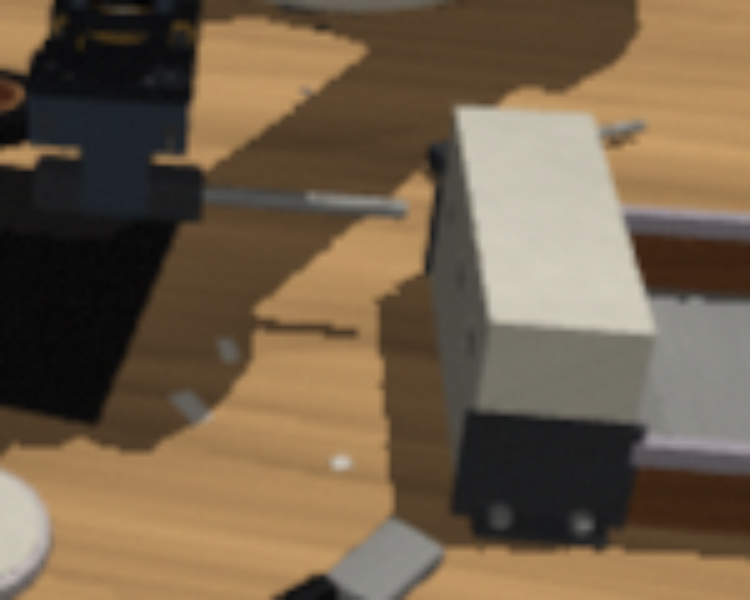

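```bash
python3 - <<'E'
from h import *
import pickle
c,s,d=pickle.load(open('s8.pkl','rb'))
def onface(c,uv):
    o,dd=ray(c,uv); a=np.radians(BY); n=np.array([-np.sin(a),np.cos(a),0]); p0=np.array([*blk(0,-.035),.07])
    p=o+dd*((p0-o)@n)/(dd@n); v=p[:2]-BC; return np.round([np.cos(a)*v[0]+np.sin(a)*v[1],p[2]],4)
for u in [(420.4,212.4),(421.6,224.4),(424,238)]: print(onface(s,u))
print([proj(s,[*blk(x,-.035),.07])[0].round(1) for x in(-.055,0,.055)], [proj(d,[*blk(x,.045),.077])[0].round(1) for x in(-.055,0,.055)])
print('tip',proj(s,[*blk(-.055,-.06),.07]),proj(d,[*blk(-.055,-.06),.07]))
cv2.imwrite('pics/c9.png',cv2.resize(s['pixels'][190:250,390:470],None,fx=10,fy=10))
cv2.imwrite('pics/c10.png',cv2.resize(d['pixels'][220:340,250:360],None,fx=5,fy=5))
E
```

```text
[-0.0534  0.0696]
[-0.0055  0.0653]
[0.0579 0.0711]
[array([420.4, 211.9]), array([422. , 224.1]), array([423.8, 237.6])] [array([329.3, 324.7]), array([302.3, 324.9]), array([275.2, 325.2])]
tip [[410.51218479 211.21064742]] [[328.21732081 282.66030364]]
```

View pics/c9.png

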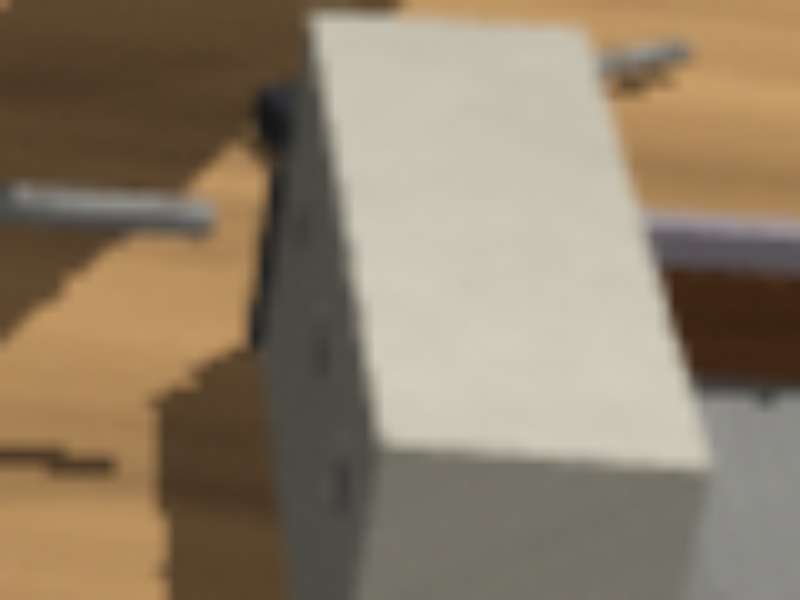

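View pics/c10.png

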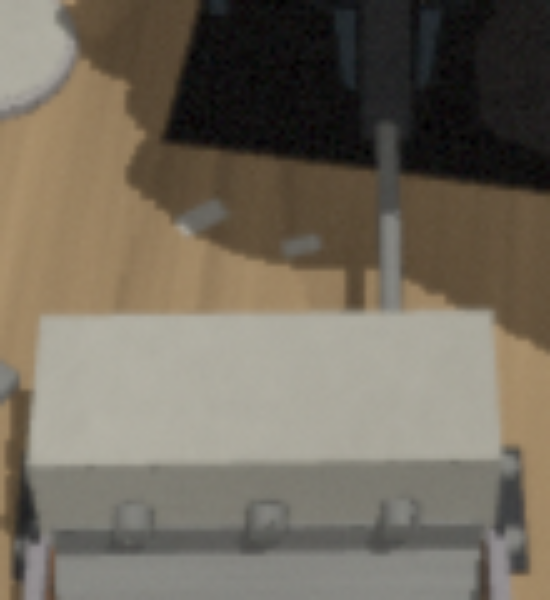

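Call:
play_rows(
  targets=[
    [0, 0, -0.001, 0, 0, 0, 1],
    [0, 0.005, -0.001, 0, 0, 0, 1],
    [0, 0.01, -0.001, 0, 0, 0, 1],
    [0, 0.015, -0.001, 0, 0, 0, 1],
    [0, 0.02, -0.001, 0, 0, 0, 1],
    [0, 0.024, -0.001, 0, 0, 0, 1],
    [0, 0.028, -0.001, 0, 0, 0, 1],
    [0, 0.032, -0.001, 0, 0, 0, 1],
    [0, 0.036, -0.001, 0, 0, 0, 1],
    [0, 0.04, -0.001, 0, 0, 0, 1],
  ],
)

```text
clock: 15.2
tcp_pos: [0.5027, -0.0505, 0.2544]
ee_rot: [-66.9, 89.9, -62.6]
ft_force: [0.6, -8.1, -1.7]
gripper_width: 0.0235
```

```bash
python3 - <<'E'
from h import *
show()
s=cap('scene');d=cap('side')
cv2.imwrite('pics/c11.png',np.hstack([cv2.resize(s['pixels'][190:250,390:470],None,fx=5,fy=5),cv2.resize(d['pixels'][280:340,260:340],None,fx=5,fy=5)]))
E
```

```text
grasp [ 0.5029 -0.0508  0.0824] jaw 4.29 x [ 0.001 -0.002 -1.   ] F [ 0.6 -8.1 -1.7] w 0.0235 j [-12.  31. 103.  -0.  46. -17.] clk 15.2
```

View pics/c11.png

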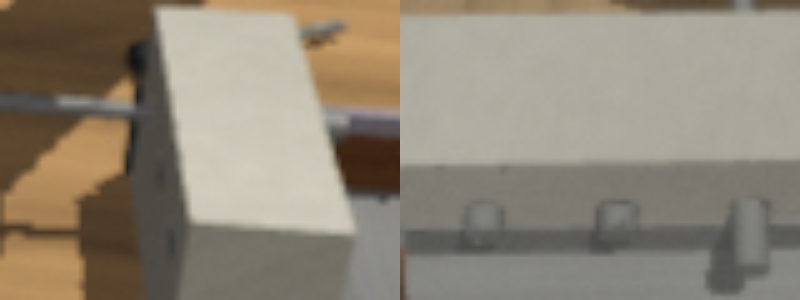

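Call:
play_rows(
  targets=[
    [0, 0.008, 0, 0, 0, 0, 1],
    [0, 0.016, 0, 0, 0, 0, 1],
    [0, 0.024, 0, 0, 0, 0, 1],
    [0, 0.032, 0, 0, 0, 0, 1],
    [0, 0.04, 0, 0, 0, 0, 1],
    [0, 0.048, 0, 0, 0, 0, 1],
    [0, 0.056, 0, 0, 0, 0, 1],
    [0, 0.064, 0, 0, 0, 0, 1],
    [0, 0.071, 0, 0, 0, 0, 1],
    [0, 0.078, 0, 0, 0, 0, 1],
  ],
)

```text
clock: 16.3
tcp_pos: [0.4967, 0.0284, 0.2542]
ee_rot: [-69.9, 89.9, -65.6]
ft_force: [0.1, 0.4, -2.3]
gripper_width: 0.0236
```

```bash
python3 - <<'E'
from h import *
show()
s=cap('scene');d=cap('side')
cv2.imwrite('pics/c12.png',np.hstack([cv2.resize(s['pixels'][190:290,390:490],None,fx=4,fy=4),cv2.resize(d['pixels'][290:390,240:340],None,fx=4,fy=4)]))
E
```

```text
grasp [0.4968 0.0281 0.0822] jaw 4.31 x [ 0.001 -0.001 -1.   ] F [ 0.1  0.4 -2.3] w 0.0236 j [ -4.  31. 104.  -0.  45.  -8.] clk 16.3
```

View pics/c12.png

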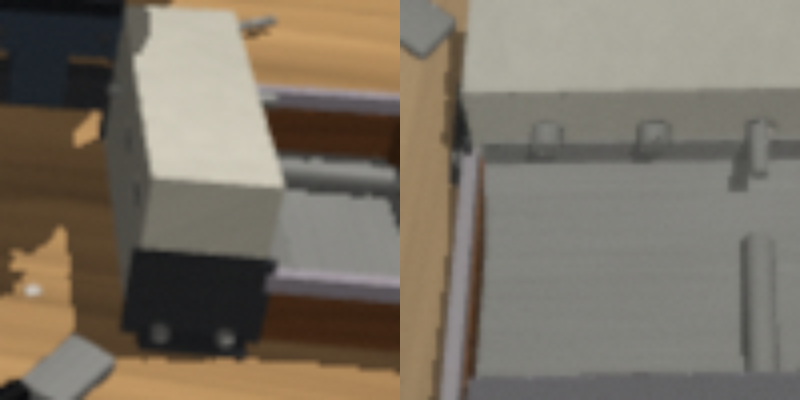

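Call:
play_rows(
  targets=[
    [0, -0.02, 0, 0, 0, 0, 1],
    [0, -0.045, 0, 0, 0, 0, 1],
    [0, -0.07, 0, 0, 0, 0, 1],
    [0, -0.095, 0, 0, 0, 0, 1],
    [0, -0.118, 0, 0, 0, 0, 1],
    [0, -0.118, 0, 0, 0, 0, 1],
    [0, -0.118, 0.02, 0, 0, 0, 1],
    [0, -0.118, 0.04, 0, 0, 0, 1],
    [0, -0.118, 0.055, 0, 0, 0, 1],
    [0, -0.118, 0.055, 0, 0, 0, 1],
  ],
)

```text
clock: 17.4
tcp_pos: [0.5619, -0.0845, 0.2544]
ee_rot: [-39.9, 89.8, -35.5]
ft_force: [0.1, -0.4, -2.7]
gripper_width: 0.0238
```

```bash
sed -i 's/BC=np.array(\[.5455/BC=np.array([.5445/' h.py; python3 - <<'E'
from h import *
show();punchto(0,-.06)
s=cap('scene','scene13.png');d=cap('side','side13.png')
cv2.imwrite('pics/c13.png',np.hstack([cv2.resize(s['pixels'][190:290,390:490],None,fx=4,fy=4),cv2.resize(d['pixels'][250:350,240:340],None,fx=4,fy=4)]))
E
```

```text
grasp [ 0.5622 -0.0848  0.0824] jaw 4.38 x [ 0.002 -0.002 -1.   ] F [ 0.1 -0.4 -2.7] w 0.0238 j [-15.  35.  94.  -0.  51. -19.] clk 17.4
shift [ 0.0004 -0.0018 -0.0016] rot [0.08 0.12 0.1 ] j6 -18.9 clk 17.4
```

View pics/c13.png

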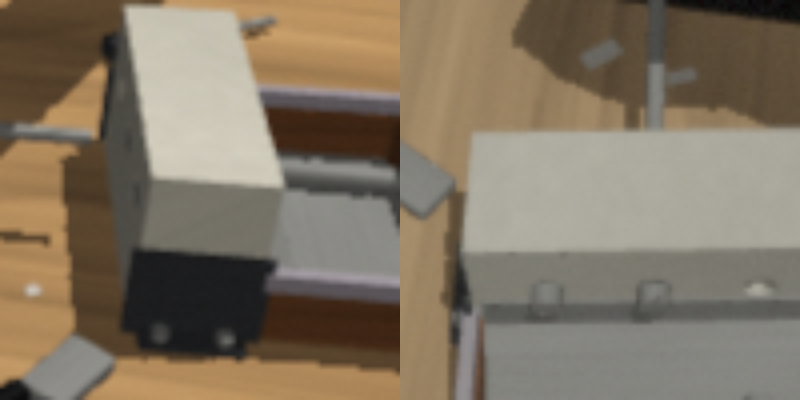

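Call:
play_rows(
  targets=[
    [0, 0.005, -0.0015, 0, 0.1, 0, 1],
    [0, 0.015, -0.0015, 0, 0.1, 0, 1],
    [0, 0.025, -0.0015, 0, 0.1, 0, 1],
    [0, 0.037, -0.0015, 0, 0.1, 0, 1],
    [0, 0.05, -0.0015, 0, 0.1, 0, 1],
    [0, 0.063, -0.0015, 0, 0.1, 0, 1],
    [0, 0.076, -0.0015, 0, 0.1, 0, 1],
    [0, 0.09, -0.0015, 0, 0.1, 0, 1],
    [0, 0.105, -0.0015, 0, 0.1, 0, 1],
    [0, 0.118, -0.0015, 0, 0.1, 0, 1],
  ],
)

```text
clock: 18.5
tcp_pos: [0.5491, 0.0345, 0.2541]
ee_rot: [-161.5, 89.9, -157.1]
ft_force: [0.8, 0.4, -1.1]
gripper_width: 0.0237
```

```bash
python3 - <<'E'
from h import *
show()
s=cap('scene');d=cap('side')
cv2.imwrite('pics/c14.png',np.hstack([cv2.resize(s['pixels'][190:290,390:490],None,fx=4,fy=4),cv2.resize(d['pixels'][290:390,240:340],None,fx=4,fy=4)]))
E
```

```text
grasp [0.5487 0.0344 0.0821] jaw 4.4 x [-0.002 -0.001 -1.   ] F [ 0.8  0.4 -1.1] w 0.0237 j [-3. 34. 97. -0. 50. -7.] clk 18.5
```

View pics/c14.png

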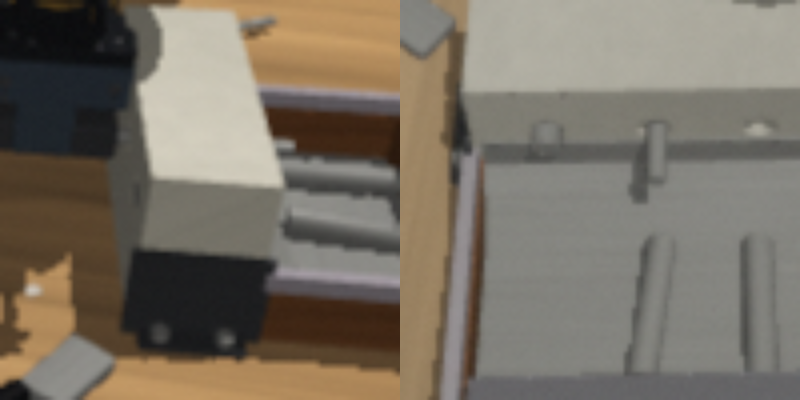

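Second pin has dropped. Withdraw and shift to the third hole.

Call:
play_rows(
  targets=[
    [0, -0.02, 0, 0, 0, 0, 1],
    [0, -0.045, 0, 0, 0, 0, 1],
    [0, -0.07, 0, 0, 0, 0, 1],
    [0, -0.095, 0, 0, 0, 0, 1],
    [0, -0.118, 0, 0, 0, 0, 1],
    [0, -0.118, 0, 0, 0, 0, 1],
    [0, -0.118, 0.02, 0, 0, 0, 1],
    [0, -0.118, 0.04, 0, 0, 0, 1],
    [0, -0.118, 0.055, 0, 0, 0, 1],
    [0, -0.118, 0.055, 0, 0, 0, 1],
  ],
)

```text
clock: 19.6
tcp_pos: [0.6146, -0.078, 0.2539]
ee_rot: [-134.8, 89.9, -130.3]
ft_force: [0.5, -0.2, -2.9]
gripper_width: 0.0237
```

```bash
python3 - <<'E'
from h import *
show();punchto(.055,-.06)
E
```

```text
grasp [ 0.6144 -0.0781  0.082 ] jaw 4.5 x [-0.001 -0.001 -1.   ] F [ 0.5 -0.2 -2.9] w 0.0237 j [-13.  38.  86.  -0.  56. -17.] clk 19.6
shift [-0.     -0.0044  0.0003] rot [ 0.2  -0.05  0.05] j6 -17.2 clk 19.6
```

Call:
play_rows(
  targets=[
    [0, 0.005, 0, 0.2, 0, 0, 1],
    [0, 0.015, 0, 0.2, 0, 0, 1],
    [0, 0.025, 0, 0.2, 0, 0, 1],
    [0, 0.037, 0, 0.2, 0, 0, 1],
    [0, 0.05, 0, 0.2, 0, 0, 1],
    [0, 0.063, 0, 0.2, 0, 0, 1],
    [0, 0.076, 0, 0.2, 0, 0, 1],
    [0, 0.09, 0, 0.2, 0, 0, 1],
    [0, 0.103, 0, 0.2, 0, 0, 1],
    [0, 0.115, 0, 0.2, 0, 0, 1],
  ],
)

```text
clock: 20.6
tcp_pos: [0.6052, 0.0381, 0.2539]
ee_rot: [-147.3, 89.9, -143.0]
ft_force: [-0.4, 0.3, -2.3]
gripper_width: 0.0235
```

```bash
python3 - <<'E'
from h import *
show()
s=cap('scene','scene15.png');d=cap('side','side15.png')
cv2.imwrite('pics/c15.png',np.hstack([cv2.resize(s['pixels'][190:290,390:490],None,fx=4,fy=4),cv2.resize(d['pixels'][290:390,240:340],None,fx=4,fy=4)]))
E
```

```text
grasp [0.605  0.0379 0.0819] jaw 4.32 x [-0.001 -0.001 -1.   ] F [-0.4  0.3 -2.3] w 0.0235 j [-2. 37. 88. -0. 55. -6.] clk 20.6
```

View pics/c15.png

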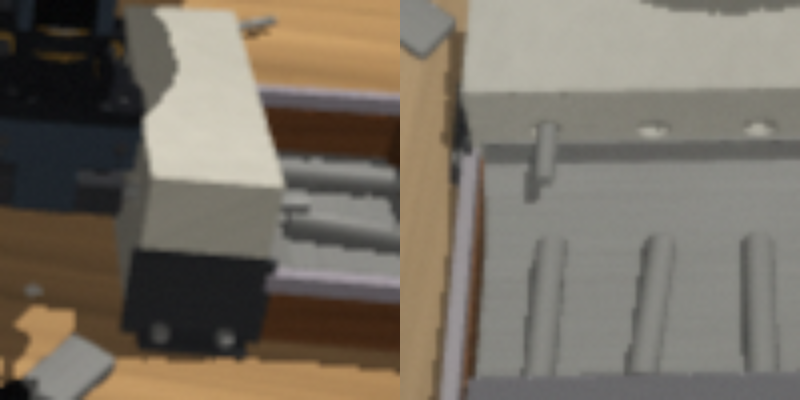

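Call:
play_rows(
  targets=[
    [0, -0.02, 0, 0, 0, 0, 1],
    [0, -0.045, 0, 0, 0, 0, 1],
    [0, -0.07, 0, 0, 0, 0, 1],
    [0, -0.095, 0, 0, 0, 0, 1],
    [0, -0.118, 0, 0, 0, 0, 1],
    [0, -0.13, 0, 0, 0, 0, 1],
    [-0.02, -0.14, 0, 0, 0, 0, 1],
    [-0.04, -0.15, 0, 0, 0, 0, 1],
    [-0.04, -0.15, 0, 0, 0, 0, 1],
    [-0.04, -0.15, 0, 0, 0, 0, 1],
  ],
)

```text
clock: 21.7
tcp_pos: [0.6166, -0.1108, 0.2937]
ee_rot: [-150.6, 89.9, -146.3]
ft_force: [-1.0, 0.0, -3.0]
gripper_width: 0.0232
```

```bash
python3 - <<'E'
from h import *
show();go([.4535,-.1115,.11],-88.6)
E
```

```text
grasp [ 0.6164 -0.1109  0.1217] jaw 4.37 x [-0.001 -0.001 -1.   ] F [-1.  0. -3.] w 0.0232 j [-16.  35.  84.  -0.  61. -20.] clk 21.7
shift [ 0.0118  0.0117 -0.1626] rot [ 9.297e+01 -2.000e-02  7.000e-02] j6 -20.0 clk 21.7
```

Call:
play_rows(
  targets=[
    [0, 0.003, -0.02, 8.5, 0, 0, 1],
    [0, 0.006, -0.04, 17, 0, 0, 1],
    [0, 0.009, -0.06, 25.5, 0, 0, 1],
    [0, 0.012, -0.08, 34, 0, 0, 1],
    [0, 0.012, -0.1, 42.5, 0, 0, 1],
    [0, 0.012, -0.12, 51, 0, 0, 1],
    [0, 0.012, -0.14, 59.5, 0, 0, 1],
    [0, 0.012, -0.1626, 68, 0, 0, 1],
    [0, 0.012, -0.1626, 76.5, 0, 0, 1],
    [0, 0.012, -0.1626, 85, 0, 0, 1],
  ],
)

```text
clock: 22.7
tcp_pos: [0.4526, -0.1104, 0.293]
ee_rot: [-104.1, 89.8, 174.9]
ft_force: [-0.5, 0.2, -2.4]
gripper_width: 0.0237
```

```bash
python3 - <<'E'
from h import *
show();go([.4535,-.1115,.0285],-88.6)
E
```

```text
grasp [ 0.4521 -0.1104  0.121 ] jaw -80.97 x [-0.003  0.    -1.   ] F [-0.5  0.2 -2.4] w 0.0237 j [-21.  25. 106.  -0.  49.  60.] clk 22.7
shift [0.0925 0.001  0.0013] rot [ 7.63 -0.03  0.16] j6 60.0 clk 22.7
```

Call:
play_rows(
  targets=[
    [0.02, 0.001, 0.001, 4, 0, 0.1, 1],
    [0.04, 0.001, 0.001, 7.6, 0, 0.2, 1],
    [0.06, 0.001, 0.001, 7.6, 0, 0.2, 1],
    [0.075, 0.001, 0.001, 7.6, 0, 0.2, 1],
    [0.085, 0.001, 0.001, 7.6, 0, 0.2, 1],
    [0.09, 0.001, 0.001, 7.6, 0, 0.2, 1],
    [0.093, 0.001, 0.001, 7.6, 0, 0.2, 1],
    [0.093, 0.001, 0.001, 7.6, 0, 0.2, 1],
    [0.093, 0.001, 0.001, 7.6, 0, 0.2, 1],
    [0.093, 0.001, 0.001, 7.6, 0, 0.2, 1],
  ],
)

```text
clock: 23.7
tcp_pos: [0.4536, -0.1113, 0.2005]
ee_rot: [96.3, 89.9, 7.7]
ft_force: [-0.7, 0.1, -2.4]
gripper_width: 0.024
```

```bash
python3 - <<'E'
from h import *
show()
E
```

```text
grasp [ 0.4539 -0.1112  0.0285] jaw -88.57 x [ 0.002  0.    -1.   ] F [-0.7  0.1 -2.4] w 0.024 j [-21.  35. 110.   0.  34.  67.] clk 23.7
```

Still 1.3 mm up; lower 1 mm, open, and lift.

Call:
play_rows(
  targets=[
    [0.001, 0, 0, 0, 0, 0, 1],
    [0.001, 0, 0, 0, 0, 0, 1],
    [0.001, 0, 0, 0, 0, 0, -1],
    [0.001, 0, 0, 0, 0, 0, -1],
    [0.001, 0, 0, 0, 0, 0, -1],
    [0.001, 0, 0, 0, 0, 0, -1],
    [0.001, 0, 0, 0, 0, 0, -1],
    [-0.03, 0, 0, 0, 0, 0, -1],
    [-0.07, 0, 0, 0, 0, 0, -1],
    [-0.12, 0, 0, 0, 0, 0, -1],
  ],
)

```text
clock: 24.7
tcp_pos: [0.4529, -0.1111, 0.3209]
ee_rot: [-136.2, 89.9, 135.2]
ft_force: [-0.0, 0.2, 0.2]
gripper_width: 0.0849
```

```bash
python3 - <<'E'
from h import *
show(); go([.5242,.365,.2],-85.7)
cap('wrist','w16.png')
E
```

```text
grasp [ 0.4527 -0.1109  0.1489] jaw -88.58 x [-0.001  0.001 -1.   ] F [-0.   0.2  0.2] w 0.0849 j [-21.  22. 105.   0.  53.  67.] clk 24.7
shift [-0.0506  0.083  -0.4743] rot [-2.88 -0.08  0.07] j6 67.4 clk 24.7
```

View pics/w16.png

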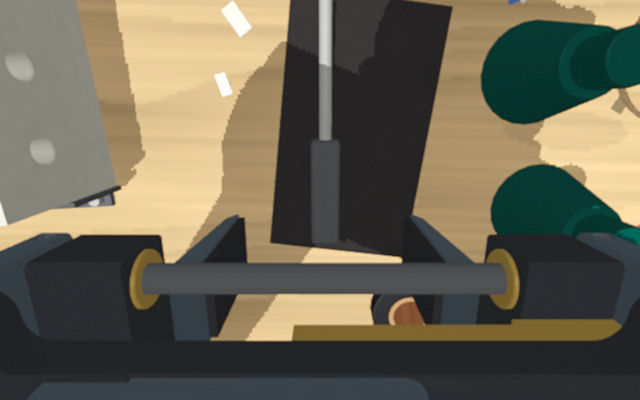

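Call:
play_rows(
  targets=[
    [-0.03, 0, -0.02, 0, 0, 0, -1],
    [-0.05, 0.01, -0.06, -1, 0, 0, -1],
    [-0.05, 0.02, -0.11, -2.8, 0, 0, -1],
    [-0.05, 0.04, -0.16, -2.8, 0, 0, -1],
    [-0.05, 0.06, -0.21, -2.8, 0, 0, -1],
    [-0.05, 0.083, -0.26, -2.8, 0, 0, -1],
    [-0.05, 0.083, -0.31, -2.8, 0, 0, -1],
    [-0.05, 0.083, -0.36, -2.8, 0, 0, -1],
    [-0.05, 0.083, -0.42, -2.8, 0, 0, -1],
    [-0.05, 0.083, -0.474, -2.8, 0, 0, -1],
  ],
)

```text
clock: 25.75
tcp_pos: [0.5252, 0.3399, 0.3778]
ee_rot: [69.2, 89.6, -16.5]
ft_force: [0.9, -0.3, -0.1]
gripper_width: 0.0915
```

```bash
python3 - <<'E'
from h import *
show(); go([.5240,.3655,.0715],-85.5)
E
```

```text
grasp [0.5264 0.3395 0.2058] jaw -85.76 x [ 0.007 -0.002 -1.   ] F [ 0.9 -0.3 -0.1] w 0.0915 j [ 28.  30.  79.  -0.  71. 113.] clk 25.75
shift [ 0.1342 -0.0002 -0.026 ] rot [-0.26  0.15 -0.41] j6 113.4 clk 25.75
```

Call:
play_rows(
  targets=[
    [0, 0, -0.026, 0, 0, -0.4, -1],
    [0.02, 0, -0.026, 0, 0, -0.4, -1],
    [0.045, 0, -0.026, 0, 0, -0.4, -1],
    [0.07, 0, -0.026, 0, 0, -0.4, -1],
    [0.095, 0, -0.026, 0, 0, -0.4, -1],
    [0.115, 0, -0.026, 0, 0, -0.4, -1],
    [0.128, 0, -0.026, 0, 0, -0.4, -1],
    [0.134, 0, -0.026, 0, 0, -0.4, -1],
    [0.134, 0, -0.026, 0, 0, -0.4, 1],
    [0.134, 0, -0.026, 0, 0, -0.4, 1],
  ],
  grip_force=25,
)

```text
clock: 26.75
tcp_pos: [0.5245, 0.3657, 0.2445]
ee_rot: [27.2, 89.9, -58.6]
ft_force: [-0.1, -0.7, 0.4]
gripper_width: 0.0781
```

Call:
play_rows(
  targets=[
    [0, 0, 0, 0, 0, 0, 1],
    [0, 0, 0, 0, 0, 0, 1],
    [0, 0, 0, 0, 0, 0, 1],
    [0, 0, 0, 0, 0, 0, 1],
    [0, 0, 0, 0, 0, 0, 1],
    [0, 0, 0, 0, 0, 0, 1],
    [0, 0, 0, 0, 0, 0, 1],
    [0, 0, 0, 0, 0, 0, 1],
    [0, 0, 0, 0, 0, 0, 1],
    [0, 0, 0, 0, 0, 0, 1],
  ],
)

```text
clock: 27.75
tcp_pos: [0.5247, 0.364, 0.2444]
ee_rot: [3.2, 89.7, -82.5]
ft_force: [3.7, -20.0, 4.6]
gripper_width: 0.0138
```

```bash
python3 - <<'E'
from h import *
show(); go([.5330,.2515,.0715],-85.5)
E
```

```text
grasp [0.5248 0.363  0.0724] jaw -85.73 x [ 0.001 -0.006 -1.   ] F [  3.7 -20.    4.6] w 0.0138 j [ 29.  40.  84.  -0.  57. 115.] clk 27.75
shift [ 1.500e-03 -1.000e-04  1.128e-01] rot [-0.23  0.33 -0.02] j6 115.4 clk 27.75
```

Call:
play_rows(
  targets=[
    [0, 0, 0.01, 0, 0, 0, 1],
    [0, 0, 0.022, 0, 0, 0, 1],
    [0, 0, 0.034, 0, 0, 0, 1],
    [0, 0, 0.046, 0, 0, 0, 1],
    [0, 0, 0.058, 0, 0, 0, 1],
    [0, 0, 0.07, 0, 0, 0, 1],
    [0, 0, 0.082, 0, 0, 0, 1],
    [0, 0, 0.094, 0, 0, 0, 1],
    [0, 0, 0.104, 0, 0, 0, 1],
    [0, 0, 0.112, 0, 0, 0, 1],
  ],
)

```text
clock: 28.75
tcp_pos: [0.5338, 0.2511, 0.2446]
ee_rot: [17.2, 89.7, -68.6]
ft_force: [11.0, 3.5, -20.3]
gripper_width: 0.0138
```

```bash
python3 - <<'E'
from h import *
show()
E
```

```text
grasp [0.5342 0.2502 0.0726] jaw -85.76 x [ 0.002 -0.005 -1.   ] F [ 11.    3.5 -20.3] w 0.0138 j [ 19.  37.  91.  -0.  52. 106.] clk 28.75
```

Call:
play_rows(
  targets=[
    [0.001, -0.0008, 0, 0, 0.3, 0, 1],
    [0.001, -0.0008, 0.001, 0, 0.3, 0, 1],
    [0.001, -0.0008, 0.0015, 0, 0.3, 0, 1],
    [0.001, -0.0008, 0.002, 0, 0.3, 0, 1],
    [0.001, -0.0008, 0.0025, 0, 0.3, 0, 1],
    [0.001, -0.0008, 0.003, 0, 0.3, 0, 1],
    [0.001, -0.0008, 0.003, 0, 0.3, 0, 1],
    [0.001, -0.0008, 0.003, 0, 0.3, 0, 1],
    [0.001, -0.0008, 0.003, 0, 0.3, 0, 1],
    [0.001, -0.0008, 0.003, 0, 0.3, 0, 1],
  ],
)

```text
clock: 29.75
tcp_pos: [0.5337, 0.248, 0.2443]
ee_rot: [104.0, 89.8, 18.2]
ft_force: [1.6, 7.4, 5.0]
gripper_width: 0.0139
```

```bash
python3 - <<'E'
from h import *
show()
E
```

```text
grasp [0.5344 0.2482 0.0723] jaw -85.77 x [ 0.004  0.001 -1.   ] F [1.6 7.4 5. ] w 0.0139 j [ 19.  37.  92.  -0.  52. 105.] clk 29.75
```

Call:
play_rows(
  targets=[
    [0, 0, 0.0005, 0, 0, 0, 1],
    [0, 0, 0.001, 0, 0, 0, 1],
    [0, 0, 0.0015, 0, 0, 0, 1],
    [0, 0, 0.002, 0, 0, 0, 1],
    [0, 0, 0.002, 0, 0, 0, 1],
    [0, 0, 0.002, 0, 0, 0, 1],
    [0, 0, 0.002, 0, 0, 0, 1],
    [0, 0, 0.002, 0, 0, 0, 1],
    [0, 0, 0.002, 0, 0, 0, 1],
    [0, 0, 0.002, 0, 0, 0, 1],
  ],
)

```text
clock: 30.75
tcp_pos: [0.5337, 0.2472, 0.2444]
ee_rot: [134.3, 89.6, 48.5]
ft_force: [-1.3, 27.0, -7.1]
gripper_width: 0.0137
```

```bash
python3 - <<'E'
from h import *
show()
E
```

```text
grasp [0.5344 0.248  0.0724] jaw -85.8 x [ 0.004  0.005 -1.   ] F [-1.3 27.  -7.1] w 0.0137 j [ 19.  36.  92.   0.  52. 105.] clk 30.75
```

Call:
play_rows(
  targets=[
    [0, 0, -0.0008, 0, 0, 0, -1],
    [0, 0, -0.0008, 0, 0, 0, -1],
    [0, 0, -0.0008, 0, 0, 0, -1],
    [0, 0, -0.0008, 0, 0, 0, -1],
    [0, 0, -0.0008, 0, 0, 0, -1],
    [-0.02, 0, -0.0008, 0, 0, 0, -1],
    [-0.05, 0, -0.0008, 0, 0, 0, -1],
    [-0.09, 0, -0.0008, 0, 0, 0, -1],
    [-0.13, 0, 0, 0, 0, 0, -1],
    [-0.17, 0, 0.03, 0, 0, 0, -1],
  ],
)

```text
clock: 31.75
tcp_pos: [0.5347, 0.2178, 0.4159]
ee_rot: [136.8, 89.6, 51.1]
ft_force: [0.7, 0.2, 0.1]
gripper_width: 0.0903
```

```bash
python3 - <<'E'
from h import *
show(); go([.565,-.274,.25],-85); go([.445,-.302,.25],-85); go([.573,-.4,.25],-85); go([.445,-.302,.25],-125)
E
```

```text
grasp [0.5355 0.2188 0.2439] jaw -85.67 x [ 0.005  0.006 -1.   ] F [0.7 0.2 0.1] w 0.0903 j [ 16.  24.  83.   0.  73. 102.] clk 31.75
shift [-0.0087 -0.0069  0.4927] rot [-0.67 -0.3  -0.28] j6 101.8 clk 31.75
shift [-0.0094 -0.1287  0.5115] rot [-0.67 -0.3  -0.28] j6 101.8 clk 31.75
shift [-0.0094 -0.0085  0.6189] rot [-0.67 -0.3  -0.28] j6 101.8 clk 31.75
shift [-0.0094 -0.1287  0.5115] rot [39.33 -0.38 -0.17] j6 101.8 clk 31.75
```

Call:
play_rows(
  targets=[
    [-0.02, 0, 0.05, 0, 0, 0, -1],
    [-0.04, -0.01, 0.1, 0, 0, 0, -1],
    [-0.04, -0.02, 0.15, 0, 0, 0, -1],
    [-0.04, -0.03, 0.2, 0, 0, 0, -1],
    [-0.04, -0.04, 0.25, 0, 0, 0, -1],
    [-0.04, -0.05, 0.3, 0, 0, 0, -1],
    [-0.04, -0.06, 0.35, 0, 0, 0, -1],
    [-0.04, -0.07, 0.4, 0, 0, 0, -1],
    [-0.04, -0.08, 0.45, 0, 0, 0, -1],
    [-0.04, -0.08, 0.5, 0, 0, 0, -1],
  ],
)

```text
clock: 32.75
tcp_pos: [0.4908, -0.2749, 0.4532]
ee_rot: [137.5, 89.6, 51.8]
ft_force: [0.9, -0.2, 0.3]
gripper_width: 0.0914
```

```bash
python3 - <<'E'
from h import *
import pickle
show(); c=cap('wrist','w17.png'); s=cap('scene','scene17.png'); d=cap('side','side17.png'); pickle.dump((c,s,d),open('s17.pkl','wb'))
cv2.imwrite('pics/c17.png',cv2.resize(s['pixels'][140:260,190:340],None,fx=5,fy=5))
E
```

```text
grasp [ 0.4916 -0.274   0.2812] jaw -85.7 x [ 0.004  0.006 -1.   ] F [ 0.9 -0.2  0.3] w 0.0914 j [-35.  21.  82.   0.  77.  50.] clk 32.75
```

View pics/w17.png

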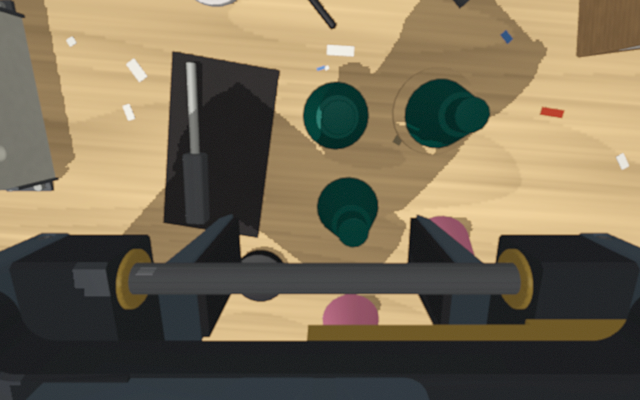

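View pics/scene17.png

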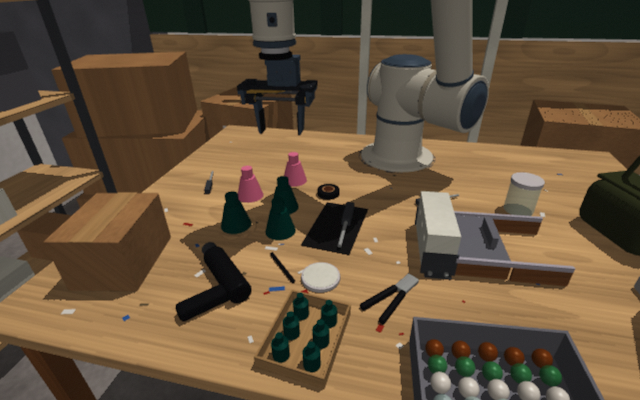

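View pics/c17.png

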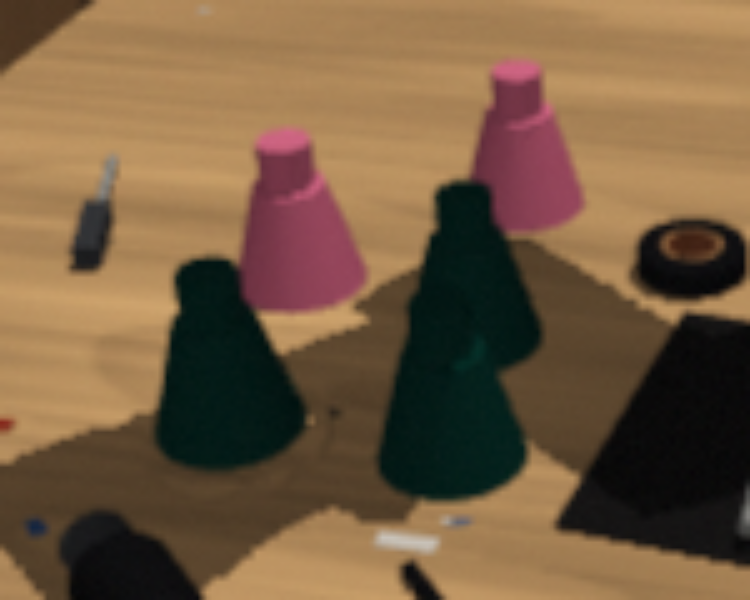

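View pics/side17.png

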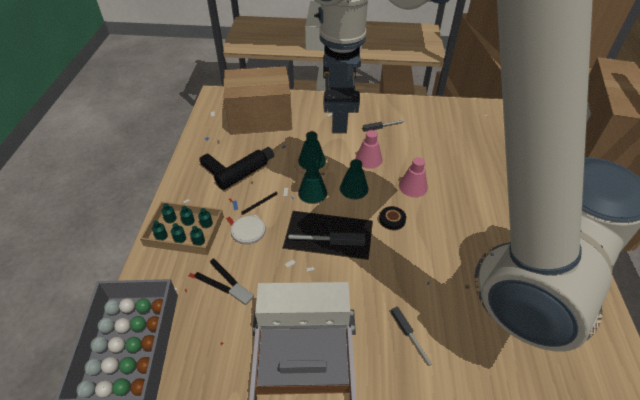

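```bash
python3 - <<'E'
from h import *
import pickle
c,s,d=pickle.load(open('s17.pkl','rb'))
cv2.imwrite('pics/c18.png',cv2.resize(c['pixels'][60:260,290:500],None,fx=3.8,fy=3.8,interpolation=2))
k=lambda x,y:(190+x/5,140+y/5)
for n,u,z in [('A',(339,116),.1),('base',(472,114),.11),('B',(352,228),.1)]: print(n,onz(c,u,z).round(4))
for n,u,z in [('A',(440,278),.1),('base',(208,274),.11),('B',(463,193),.1),('pink1',(284,142),.1),('pink2',(517,72),.1)]: print(n,'scene',onz(s,k(*u),z).round(4))
E
```

```text
A [ 0.5593 -0.2823  0.1   ]
base [ 0.5707 -0.4053  0.11  ]
B [ 0.4467 -0.3058  0.1   ]
A scene [ 0.5382 -0.2847  0.1   ]
base scene [ 0.5751 -0.3991  0.11  ]
B scene [ 0.4448 -0.3029  0.1   ]
pink1 scene [ 0.4045 -0.4304  0.1   ]
pink2 scene [ 0.2785 -0.3211  0.1   ]
```

View pics/c18.png

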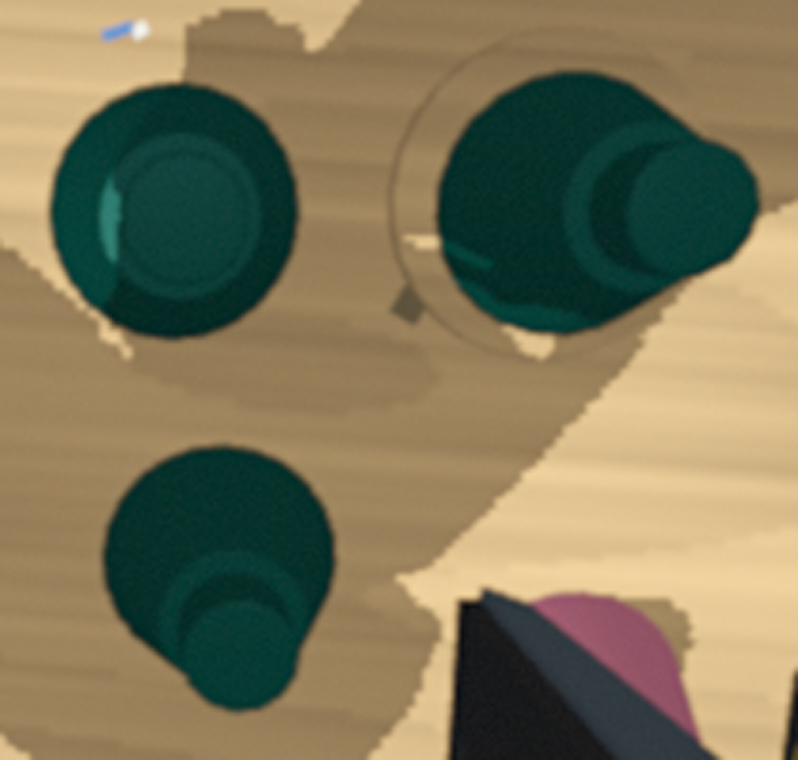

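```bash
python3 - <<'E'
from h import *
go([.560,-.281,.14],-86);go([.560,-.281,.092],-86)
E
```

```text
shift [0.1409 0.0672 0.011 ] rot [ 0.11 -0.29 -0.27] j6 50.3 clk 32.9
shift [0.1889 0.0669 0.0112] rot [ 0.11 -0.29 -0.27] j6 50.3 clk 32.9
```

Call:
play_rows(
  targets=[
    [0.01, 0.03, 0.011, 0, -0.3, -0.3, -1],
    [0.04, 0.067, 0.011, 0, -0.3, -0.3, -1],
    [0.08, 0.067, 0.011, 0, -0.3, -0.3, -1],
    [0.11, 0.067, 0.011, 0, -0.3, -0.3, -1],
    [0.14, 0.067, 0.011, 0, -0.3, -0.3, -1],
    [0.165, 0.067, 0.011, 0, -0.3, -0.3, -1],
    [0.18, 0.067, 0.011, 0, -0.3, -0.3, -1],
    [0.189, 0.067, 0.011, 0, -0.3, -0.3, -1],
    [0.189, 0.067, 0.011, 0, -0.3, -0.3, -1],
    [0.189, 0.067, 0.011, 0, -0.3, -0.3, -1],
  ],
)

```text
clock: 33.9
tcp_pos: [0.5603, -0.2806, 0.2646]
ee_rot: [10.1, 90.0, -75.8]
ft_force: [0.3, 0.8, 0.3]
gripper_width: 0.0913
```

```bash
python3 - <<'E'
from h import *
show(); d=cap('side');s=cap('scene')
cv2.imwrite('pics/c19.png',np.hstack([cv2.resize(d['pixels'][110:220,270:370],None,fx=4,fy=4),cv2.resize(s['pixels'][140:250,210:310],None,fx=4,fy=4)]))
E
```

```text
grasp [ 0.5603 -0.2807  0.0926] jaw -85.87 x [ 0.    -0.001 -1.   ] F [0.3 0.8 0.3] w 0.0913 j [-32.  37.  85.  -0.  58.  54.] clk 33.9
```

View pics/c19.png

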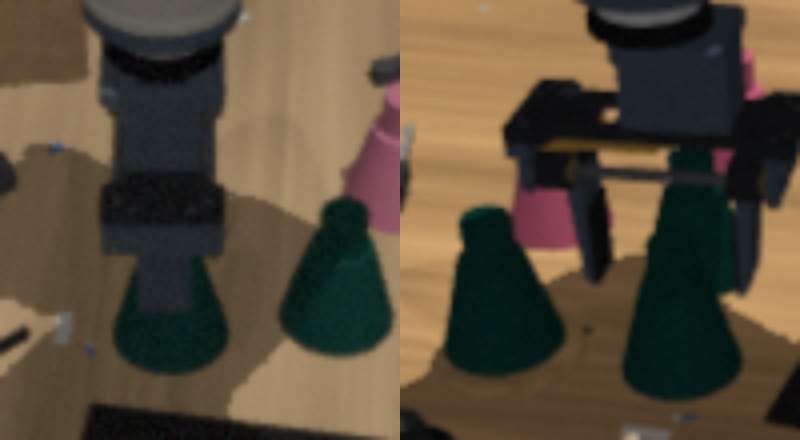

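Call:
play_rows(
  targets=[
    [0, 0, 0, 0, 0, 0, 1],
    [0, 0, 0, 0, 0, 0, 1],
    [0, 0, 0, 0, 0, 0, 1],
    [0, 0, 0, 0, 0, 0, 1],
    [0, 0, 0, 0, 0, 0, 1],
    [0, 0, 0, 0, 0, 0, 1],
    [0, 0, 0, 0, 0, 0, 1],
    [0, 0, 0, 0, 0, 0, 1],
    [0, 0, 0, 0, 0, 0, 1],
    [0, 0, 0, 0, 0, 0, 1],
  ],
  grip_force=20,
)

```text
clock: 35.0
tcp_pos: [0.5603, -0.2808, 0.2649]
ee_rot: [34.1, 89.9, -51.7]
ft_force: [0.5, -0.4, 0.2]
gripper_width: 0.0329
```

```bash
python3 - <<'E'
from h import *
show();go([.571,-.404,.235],-86)
E
```

```text
grasp [ 0.5605 -0.2809  0.0929] jaw -85.88 x [ 0.001 -0.001 -1.   ] F [ 0.5 -0.4  0.2] w 0.0329 j [-32.  37.  85.  -0.  58.  54.] clk 35.0
shift [-0.142   0.0019  0.1238] rot [ 0.12  0.06 -0.04] j6 53.8 clk 35.0
```

Call:
play_rows(
  targets=[
    [-0.01, 0, 0, 0, 0, 0, 1],
    [-0.03, 0, 0, 0, 0, 0, 1],
    [-0.06, 0, 0, 0, 0, 0, 1],
    [-0.1, 0, 0, 0, 0, 0, 1],
    [-0.142, 0, 0, 0, 0, 0, 1],
    [-0.142, 0, 0.04, 0, 0, 0, 1],
    [-0.142, 0, 0.08, 0, 0, 0, 1],
    [-0.142, 0.002, 0.115, 0, 0, 0, 1],
    [-0.142, 0.002, 0.124, 0, 0, 0, 1],
    [-0.142, 0.002, 0.124, 0, 0, 0, 1],
  ],
)

```text
clock: 36.0
tcp_pos: [0.5708, -0.4052, 0.4072]
ee_rot: [33.4, 89.9, -52.5]
ft_force: [-0.3, 1.2, -1.3]
gripper_width: 0.0337
```

```bash
python3 - <<'E'
from h import *
show(); d=cap('side','side20.png');s=cap('scene','scene20.png');c=cap('wrist','w20.png')
cv2.imwrite('pics/c20.png',np.hstack([cv2.resize(d['pixels'][70:210,250:350],None,fx=4,fy=4),cv2.resize(s['pixels'][110:250,190:290],None,fx=4,fy=4)]))
E
```

```text
grasp [ 0.571  -0.4054  0.2352] jaw -85.97 x [ 0.001 -0.001 -1.   ] F [-0.3  1.2 -1.3] w 0.0337 j [-40.  34.  65.  -0.  80.  46.] clk 36.0
```

View pics/c20.png

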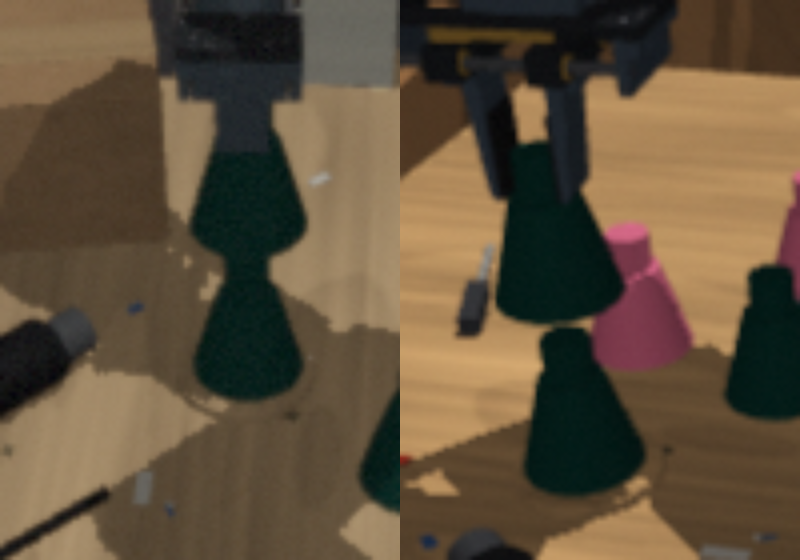

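```bash
python3 - <<'E'
from h import *
s=cap('scene');d=cap('side')
print(onz(s,(230,110+298/4),.142),onz(s,(232.2,110+337/4),.11))
print('exp mouth',proj(s,[.571,-.4054,.142]),'side',proj(d,[.571,-.4054,.142]), 'base',proj(d,[.571,-.4054,.01]))
E
```

```text
[ 0.57697155 -0.39772761  0.142     ] [ 0.5721775  -0.39873605  0.11      ]
exp mouth [[228.26573908 183.10170628]] side [[310.79254532 124.80762637]] base [[311.26394986 160.20887041]]
```

Call:
play_rows(
  targets=[
    [0.012, -0.001, 0, 0, 0, 0, 1],
    [0.024, -0.001, 0, 0, 0, 0, 1],
    [0.036, -0.001, 0, 0, 0, 0, 1],
    [0.048, -0.001, 0, 0, 0, 0, 1],
    [0.06, -0.001, 0, 0, 0, 0, 1],
    [0.07, -0.001, 0, 0, 0, 0, 1],
    [0.08, -0.001, 0, 0, 0, 0, 1],
    [0.086, -0.001, 0, 0, 0, 0, 1],
    [0.09, -0.001, 0, 0, 0, 0, 1],
    [0.092, -0.001, 0, 0, 0, 0, 1],
  ],
)

```text
clock: 37.25
tcp_pos: [0.5704, -0.4031, 0.3151]
ee_rot: [38.2, 89.9, -47.6]
ft_force: [0.5, -1.4, -0.8]
gripper_width: 0.0337
```

```bash
python3 - <<'E'
from h import *
show(); d=cap('side','side21.png');s=cap('scene','scene21.png')
cv2.imwrite('pics/c21.png',np.hstack([cv2.resize(d['pixels'][70:210,250:350],None,fx=4,fy=4),cv2.resize(s['pixels'][110:250,190:290],None,fx=4,fy=4)]))
E
```

```text
grasp [ 0.5705 -0.4032  0.1431] jaw -85.82 x [ 0.001 -0.001 -1.   ] F [ 0.5 -1.4 -0.8] w 0.0337 j [-40.  39.  71.  -0.  70.  46.] clk 37.25
```

View pics/c21.png

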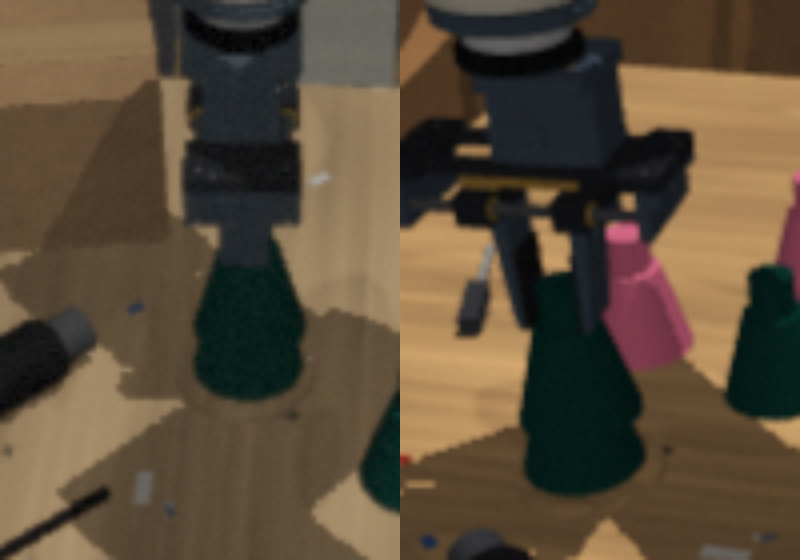

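Call:
play_rows(
  targets=[
    [0.002, 0, 0, 0, 0, 0, 1],
    [0.004, 0, 0, 0, 0, 0, 1],
    [0.005, 0, 0, 0, 0, 0, 1],
    [0.005, 0, 0, 0, 0, 0, 1],
    [0.005, 0, 0, 0, 0, 0, -1],
    [0.005, 0, 0, 0, 0, 0, -1],
    [0.005, 0, 0, 0, 0, 0, -1],
    [0.005, 0, 0, 0, 0, 0, -1],
    [-0.02, 0, 0, 0, 0, 0, -1],
    [-0.06, 0, 0, 0, 0, 0, -1],
  ],
)

```text
clock: 38.35
tcp_pos: [0.5698, -0.4027, 0.3737]
ee_rot: [-132.3, 89.8, 141.9]
ft_force: [-0.2, -1.4, 0.3]
gripper_width: 0.0786
```

```bash
python3 - <<'E'
from h import *
show();go([.444,-.305,.26],-86)
d=cap('side','side22.png');s=cap('scene','scene22.png')
cv2.imwrite('pics/c22.png',np.hstack([cv2.resize(d['pixels'][70:210,250:400],None,fx=3,fy=3),cv2.resize(s['pixels'][110:250,190:310],None,fx=3,fy=3)]))
E
```

```text
grasp [ 0.5693 -0.4023  0.2017] jaw -85.82 x [-0.003  0.002 -1.   ] F [-0.2 -1.4  0.3] w 0.0786 j [-40.  36.  68.  -0.  77.  46.] clk 38.35
shift [-0.0577 -0.1185 -0.1068] rot [ 0.18 -0.15  0.16] j6 45.7 clk 38.35
```

View pics/c22.png

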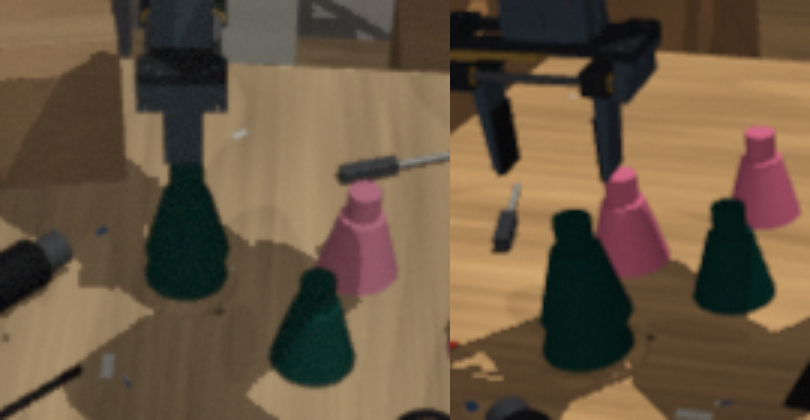

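Call:
play_rows(
  targets=[
    [-0.03, 0, 0, 0, 0, 0, -1],
    [-0.058, -0.02, -0.02, 0, 0, 0, -1],
    [-0.058, -0.05, -0.05, 0, 0, 0, -1],
    [-0.058, -0.08, -0.08, 0, 0, 0, -1],
    [-0.058, -0.1185, -0.107, 0, 0, 0, -1],
    [-0.02, -0.1185, -0.107, 0, -0.1, 0.1, -1],
    [0.02, -0.1185, -0.107, 0, -0.1, 0.1, -1],
    [0.04, -0.1185, -0.107, 0, -0.1, 0.1, -1],
    [0.04, -0.1185, -0.107, 0, -0.1, 0.1, -1],
    [0.04, -0.1185, -0.107, 0, -0.1, 0.1, -1],
  ],
)

```text
clock: 39.45
tcp_pos: [0.4457, -0.3061, 0.3399]
ee_rot: [45.2, 89.3, -40.6]
ft_force: [0.6, 0.4, 0.6]
gripper_width: 0.0913
```

```bash
python3 - <<'E'
from h import *
show();go([.444,-.305,.0925],-86)
d=cap('side');s=cap('scene');c=cap('wrist')
cv2.imwrite('pics/c23.png',np.hstack([cv2.resize(d['pixels'][100:210,290:400],None,fx=3,fy=3),cv2.resize(s['pixels'][140:250,230:340],None,fx=3,fy=3)]))
E
```

```text
grasp [ 0.4472 -0.3074  0.1679] jaw -85.82 x [ 0.009 -0.008 -1.   ] F [0.6 0.4 0.6] w 0.0913 j [-41.  26.  94.   0.  60.  45.] clk 39.45
shift [ 0.0754 -0.0022 -0.0019] rot [ 0.19  0.48 -0.49] j6 45.0 clk 39.45
```

View pics/c23.png

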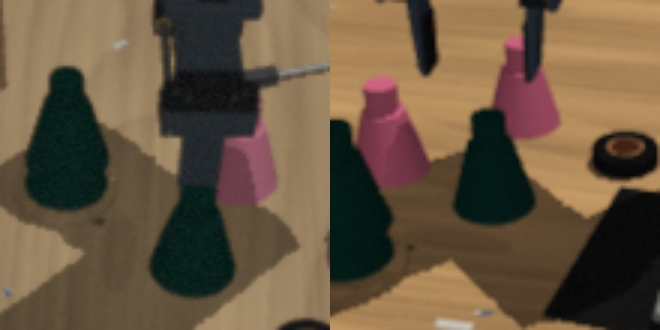

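Call:
play_rows(
  targets=[
    [0.015, -0.002, -0.002, 0, 0.5, -0.5, -1],
    [0.035, -0.002, -0.002, 0, 0.5, -0.5, -1],
    [0.055, -0.002, -0.002, 0, 0.5, -0.5, -1],
    [0.068, -0.002, -0.002, 0, 0.5, -0.5, -1],
    [0.075, -0.002, -0.002, 0, 0.5, -0.5, -1],
    [0.075, -0.002, -0.002, 0, 0.5, -0.5, -1],
    [0.075, -0.002, -0.002, 0, 0.5, -0.5, 1],
    [0.075, -0.002, -0.002, 0, 0.5, -0.5, 1],
    [0.075, -0.002, -0.002, 0, 0.5, -0.5, 1],
    [0.075, -0.002, -0.002, 0, 0.5, -0.5, 1],
  ],
)

```text
clock: 40.6
tcp_pos: [0.4446, -0.3051, 0.2661]
ee_rot: [45.9, 89.9, -39.9]
ft_force: [0.3, -0.3, 0.2]
gripper_width: 0.062
```

Call:
play_rows(
  targets=[
    [0, 0, 0, 0, 0, 0, 1],
    [0, 0, 0, 0, 0, 0, 1],
    [0, 0, 0, 0, 0, 0, 1],
    [0, 0, 0, 0, 0, 0, 1],
    [0, 0, 0, 0, 0, 0, 1],
    [0, 0, 0, 0, 0, 0, 1],
    [0, 0, 0, 0, 0, 0, 1],
    [0, 0, 0, 0, 0, 0, 1],
    [0, 0, 0, 0, 0, 0, 1],
    [0, 0, 0, 0, 0, 0, 1],
  ],
)

```text
clock: 41.6
tcp_pos: [0.4446, -0.3051, 0.2661]
ee_rot: [46.2, 89.9, -39.7]
ft_force: [-0.9, 0.1, 1.0]
gripper_width: 0.0336
```

```bash
python3 - <<'E'
from h import *
show();go([.571,-.403,.27],-86)
E
```

```text
grasp [ 0.4449 -0.3054  0.0941] jaw -85.81 x [ 0.002 -0.002 -1.   ] F [-0.9  0.1  1. ] w 0.0336 j [-41.  32.  98.   0.  50.  45.] clk 41.6
shift [-0.1755  0.1192  0.1072] rot [ 0.19  0.1  -0.1 ] j6 45.0 clk 41.6
```

Call:
play_rows(
  targets=[
    [-0.01, 0, 0, 0, 0, 0, 1],
    [-0.04, 0, 0, 0, 0, 0, 1],
    [-0.08, 0, 0, 0, 0, 0, 1],
    [-0.12, 0, 0, 0, 0, 0, 1],
    [-0.16, 0, 0, 0, 0, 0, 1],
    [-0.178, 0.02, 0.02, 0, 0, 0, 1],
    [-0.178, 0.05, 0.045, 0, 0, 0, 1],
    [-0.178, 0.08, 0.07, 0, 0, 0, 1],
    [-0.178, 0.105, 0.095, 0, 0, 0, 1],
    [-0.178, 0.119, 0.107, 0, 0, 0, 1],
  ],
)

```text
clock: 42.6
tcp_pos: [0.5721, -0.4041, 0.4448]
ee_rot: [44.4, 89.8, -41.5]
ft_force: [0.1, -0.1, -0.4]
gripper_width: 0.0331
```

Call:
play_rows(
  targets=[
    [0, 0, 0, 0, 0, 0, 1],
    [0, 0, 0, 0, 0, 0, 1],
    [0, 0, 0, 0, 0, 0, 1],
    [0, 0, 0, 0, 0, 0, 1],
    [0, 0, 0, 0, 0, 0, 1],
    [0, 0, 0, 0, 0, 0, 1],
    [0, 0, 0, 0, 0, 0, 1],
    [0, 0, 0, 0, 0, 0, 1],
    [0, 0, 0, 0, 0, 0, 1],
    [0, 0, 0, 0, 0, 0, 1],
  ],
)

```text
clock: 43.6
tcp_pos: [0.5721, -0.4042, 0.4448]
ee_rot: [44.2, 89.8, -41.6]
ft_force: [0.5, 0.5, -0.9]
gripper_width: 0.0337
```

```bash
python3 - <<'E'
from h import *
show();go([.571,-.403,.272],-86)
d=cap('side');s=cap('scene')
cv2.imwrite('pics/c24.png',np.hstack([cv2.resize(d['pixels'][50:210,250:350],None,fx=3.6,fy=3.6),cv2.resize(s['pixels'][90:250,190:290],None,fx=3.6,fy=3.6)]))
E
```

```text
grasp [ 0.5725 -0.4045  0.2728] jaw -85.82 x [ 0.002 -0.002 -1.   ] F [ 0.5  0.5 -0.9] w 0.0337 j [-40.  33.  62.  -0.  85.  46.] clk 43.6
shift [ 0.0008 -0.001  -0.0012] rot [ 0.18  0.12 -0.12] j6 45.7 clk 43.6
```

View pics/c24.png

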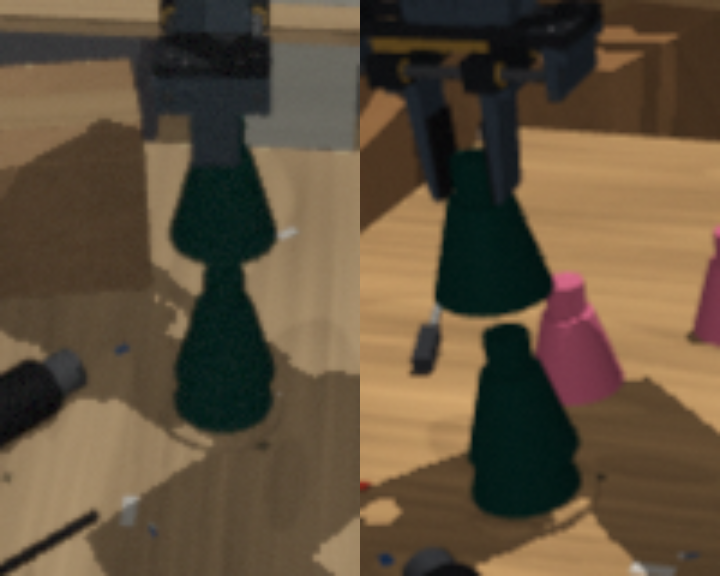

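Call:
play_rows(
  targets=[
    [0.012, -0.001, -0.001, 0, 0, 0, 1],
    [0.024, -0.001, -0.001, 0, 0, 0, 1],
    [0.036, -0.001, -0.001, 0, 0, 0, 1],
    [0.048, -0.001, -0.001, 0, 0, 0, 1],
    [0.06, -0.001, -0.001, 0, 0, 0, 1],
    [0.07, -0.001, -0.001, 0, 0, 0, 1],
    [0.08, -0.001, -0.001, 0, 0, 0, 1],
    [0.088, -0.001, -0.001, 0, 0, 0, 1],
    [0.094, -0.001, -0.001, 0, 0, 0, 1],
    [0.097, -0.001, -0.001, 0, 0, 0, 1],
  ],
)

```text
clock: 44.7
tcp_pos: [0.5712, -0.4034, 0.3472]
ee_rot: [43.9, 89.8, -41.9]
ft_force: [-0.8, -0.4, -0.2]
gripper_width: 0.0336
```

```bash
python3 - <<'E'
from h import *
show()
d=cap('side');s=cap('scene')
cv2.imwrite('pics/c25.png',np.hstack([cv2.resize(d['pixels'][50:210,250:350],None,fx=3.6,fy=3.6),cv2.resize(s['pixels'][90:250,190:290],None,fx=3.6,fy=3.6)]))
E
```

```text
grasp [ 0.5716 -0.4037  0.1752] jaw -85.82 x [ 0.002 -0.002 -1.   ] F [-0.8 -0.4 -0.2] w 0.0336 j [-40.  37.  69.  -0.  73.  46.] clk 44.7
```

View pics/c25.png

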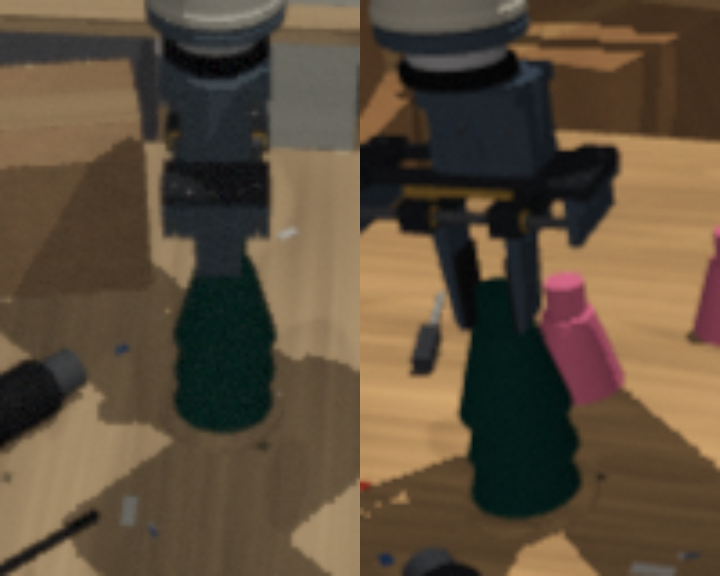

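Call:
play_rows(
  targets=[
    [0.001, 0, 0, 0, 0, 0, 1],
    [0.001, 0, 0, 0, 0, 0, 1],
    [0.001, 0, 0, 0, 0, 0, -1],
    [0.001, 0, 0, 0, 0, 0, -1],
    [0.001, 0, 0, 0, 0, 0, -1],
    [0.001, 0, 0, 0, 0, 0, -1],
    [0.001, 0, 0, 0, 0, 0, -1],
    [-0.02, 0, 0, 0, 0, 0, -1],
    [-0.05, 0, 0, 0, 0, 0, -1],
    [-0.09, 0, 0, 0, 0, 0, -1],
  ],
)

```text
clock: 45.8
tcp_pos: [0.5708, -0.403, 0.437]
ee_rot: [-126.8, 90.0, 147.3]
ft_force: [-0.1, 0.5, 0.6]
gripper_width: 0.0909
```

Call:
play_rows(
  targets=[
    [-0.02, 0, 0, 0, 0, 0, -1],
    [-0.04, -0.02, -0.04, 0, 0, 0, -1],
    [-0.04, -0.04, -0.09, 0, 0, 0, -1],
    [-0.04, -0.06, -0.14, 0, 0, 0, -1],
    [-0.04, -0.06, -0.19, 0, 0, 0, -1],
    [-0.04, -0.06, -0.24, 0, 0, 0, -1],
    [-0.04, -0.06, -0.29, 0, 0, 0, -1],
    [-0.04, -0.06, -0.34, 0, 0, 0, -1],
    [-0.04, -0.06, -0.34, 0, 0, 0, -1],
    [-0.04, -0.06, -0.34, 0, 0, 0, -1],
  ],
)

```text
clock: 46.8
tcp_pos: [0.486, -0.067, 0.4775]
ee_rot: [99.5, 90.0, 13.9]
ft_force: [-0.4, -0.3, 0.7]
gripper_width: 0.0912
```

```bash
python3 - <<'E'
from h import *
show()
d=cap('side','side26.png');s=cap('scene','scene26.png')
E
```

```text
grasp [ 0.486  -0.067   0.3055] jaw -85.67 x [ 0.  0. -1.] F [-0.4 -0.3  0.7] w 0.0912 j [-15.  13.  89.   0.  78.  71.] clk 46.8
```

View pics/side26.png

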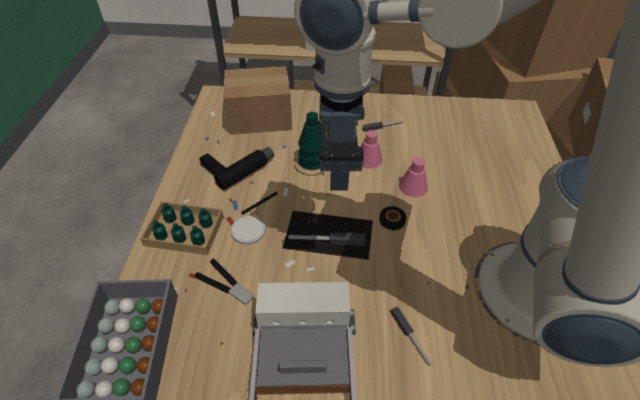

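View pics/scene26.png

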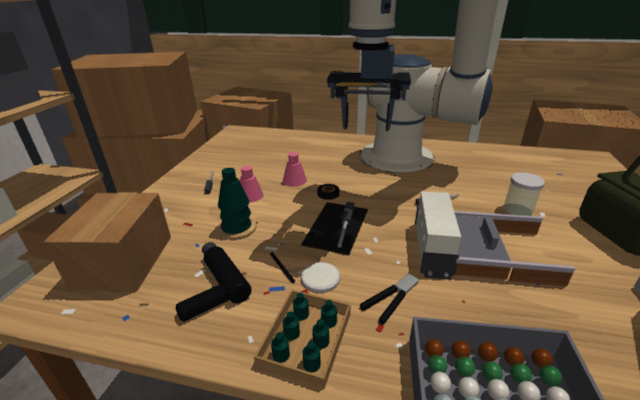

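```bash
python3 - <<'E'
from h import *
d=cap('side');s=cap('scene')
D,S=d['pixels'],s['pixels']
A=np.hstack([cv2.resize(D[100:180,280:360],(400,400)),cv2.resize(S[155:245,190:280],(400,400))])
cv2.imwrite('pics/c27.png',A)
B=np.hstack([cv2.resize(D[205:265,275:385],(400,220)),cv2.resize(D[280:400,240:360],(400,400))[:220*1]]) if 0 else cv2.resize(D[205:400,240:390],None,fx=3,fy=3)
cv2.imwrite('pics/c28.png',B)
E
```

```text
(no output)
```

View pics/c27.png

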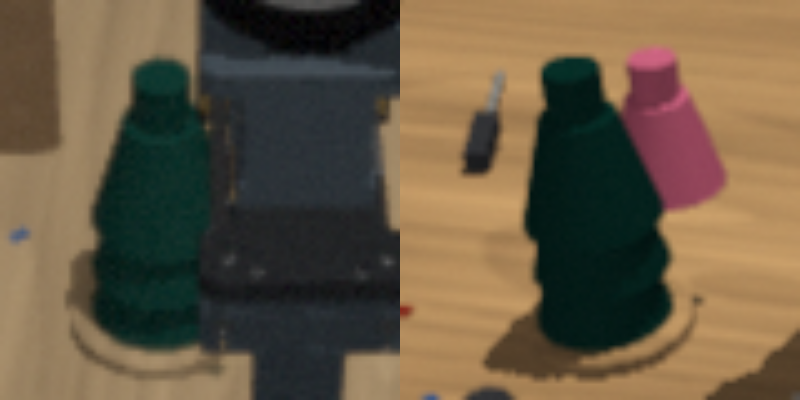

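View pics/c28.png

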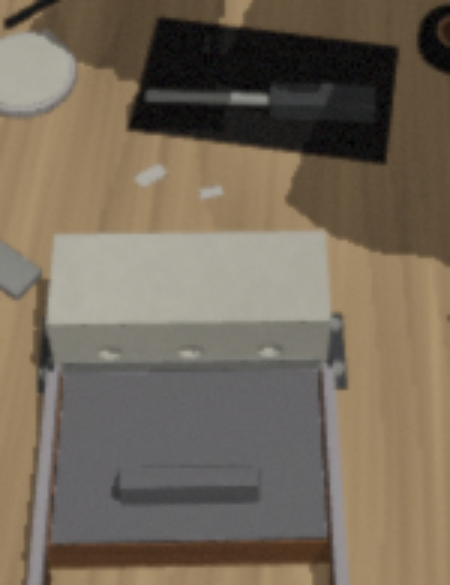

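```bash
python3 - <<'E'
from h import *
d=cap('side');s=cap('scene')
g=np.array([.571,-.402])
for c in (d,s): print([proj(c,[*g,z])[0].round(1) for z in(.01,.18)])
u=(280+161/5,100+72/5);v=(190+572/400*90-90,155+68*90/400)
print(u,v,onz(d,u,.18),onz(s,v,.18),tri([(d,u),(s,v)]))
E
```

```text
[array([311.2, 161. ]), array([310.5, 114.3])]
[array([236.4, 225. ]), array([227.3, 170.1])]
(312.2, 114.4) (228.7, 170.3) [ 0.56646981 -0.40204305  0.18      ] [ 0.57148621 -0.39793293  0.18      ] (array([ 0.5666568 , -0.40144754,  0.17859733]), [array([312.1, 115. ]), array([228.3, 169.8])])
```

Stack top is at about 0.179 m, against 0.180 m expected fully nested, and upright. The cover is shut and the punch lies on the mat.

```bash
python3 - <<'E'
from h import *
print(manip.finish_job())
E
```

```text
the job is handed in; nothing more can be done
None
```

I carried out every step of the task and handed the job in at about 47 s on the robot's clock (limit 208 s). It gave no verdict.

**What I did**
- I slid the cover open to its stop and drove all three pins out with the largest punch, the one on the mat. Then I laid the punch back on the mat, slid the cover shut and nested the two loose green shades over the base shade. The pink and small green look-alikes were left alone.

**What my last checks showed**
- **Pins and cover:** all three pins were seen lying in the box before the cover closed. The cover was pushed until the reaction rose to about 27 N, which I took as its closed stop.
- **Shades:** the stack looked upright. Its top measured 0.179 m against 0.180 m expected when fully nested, with its axis at about (0.567, -0.401).
- **Punch and bystanders:** the punch lies on the mat. The bystanders looked unmoved to the eye; I did not measure them. The gripper was open and clear of everything.

**What disagreed**
- The camera views differed by up to about 5 mm from one another, within the tolerances needed.
- One position reading of a loose shade from the scene camera was about 20 mm off, because another shade overlapped it, and I did not use it.

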